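# Bring the lanterns to the soldering hood

## Task

Set up the fume hood for soldering: take every lantern off the hook rack and stand it upright in the wooden tray, then slide the loaded tray over the bench until it sits square and flush against the front of the hood, centred on it. Turn the hood's damper (green handle) fully open and the neighbouring bench's damper (yellow handle) fully shut, but never have both shut at the same time, because the fan must not be starved. Do not tip a lantern over and leave the other things on the bench where they are.

Things in the scene. Friction and masses are not known exactly. Their poses are not given: they have to be found in the camera images.
- lantern_blue: lantern with blue glass panes: grey foot 58 x 58 x 8 mm, square body 54 x 54 mm up to 92 mm high, copper strap handle on top, 10 mm wide (x), 32 mm long (y), inside 24 mm wide, underside at 120 mm, top at 124 mm; about 0.24 kg, mostly in the foot: grip it firmly (80 N) or it swings. Origin: centre of underside, z up. It hangs by the handle on a hook, x along the rack's x; may be absent
- lantern_green: lantern with green glass panes: grey foot 58 x 58 x 8 mm, square body 54 x 54 mm up to 92 mm high, copper strap handle on top, 10 mm wide (x), 32 mm long (y), inside 24 mm wide, underside at 120 mm, top at 124 mm; about 0.24 kg, mostly in the foot: grip it firmly (80 N) or it swings. Origin: centre of underside, z up. It hangs by the handle on a hook, x along the rack's x; may be absent
- lantern_red: lantern with red glass panes: grey foot 58 x 58 x 8 mm, square body 54 x 54 mm up to 92 mm high, copper strap handle on top, 10 mm wide (x), 32 mm long (y), inside 24 mm wide, underside at 120 mm, top at 124 mm; about 0.24 kg, mostly in the foot: grip it firmly (80 N) or it swings. Origin: centre of underside, z up. It hangs by the handle on a hook, x along the rack's x; may be absent
- lantern_amber: lantern with amber glass panes: grey foot 58 x 58 x 8 mm, square body 54 x 54 mm up to 92 mm high, copper strap handle on top, 10 mm wide (x), 32 mm long (y), inside 24 mm wide, underside at 120 mm, top at 124 mm; about 0.24 kg, mostly in the foot: grip it firmly (80 N) or it swings. Origin: centre of underside, z up. It hangs by the handle on a hook, x along the rack's x; may be absent
- rack: fixed wooden rack with four hooks pointing to its -x, at y = -142.5, -47.5, 47.5 and 142.5 mm. Origin on the bench below the middle of the rail; y along the rail (400 mm long, 22 mm thick, 144 to 174 mm high). Hanging lanterns have their underside 50 mm above the bench and their axis about 50 mm in front (-x) of the rail's middle
- hook_end (a point): end of the rack's hook at y = 142.5 mm (all hooks alike): a level flat bar 16 mm wide, 5 mm thick, top 170 mm above the bench; this point on its top, 85 mm in front (-x) of the rail's middle; the last 5 mm turn up, 7 mm higher than the bar. To free a lantern lift it 10 to 20 mm, then draw it 50 mm or more towards the rack's -x
- tray: loose wooden tray 220 mm (x) by 200 mm (y), 26 mm high, walls 8 mm thick, floor 8 mm thick, about 0.5 kg; loaded, it takes up to about 12 N to slide. Origin: centre of the underside; its y points roughly to the hood. It has room for four lanterns, two by two
- hood_front (a point): point on the bench below the middle of the fume hood's front face. The hood is a fixed galvanised box 230 mm wide (x), 220 mm high, with three dark slots; its flat front lies in this frame's plane y = 0 and looks to -y. The tray is home when its +y wall (100 mm from its origin) touches the front, the tray's middle at x = 0
- duct_mid (a point): point on the axis of the fixed galvanised duct midway between the two dampers; the duct is 100 mm in diameter, axis 85 mm above the bench (35 mm free below it, top at 135 mm), and runs parallel to the hood frame's y, 185 mm from it in +x
- hood_damper (a joint): quarter-turn green handle of the damper in the fume hood's duct branch (nearer to the hood). 0 = shut: square across the duct, pointing to the hood frame's -x; 1.571 = open: in line with the duct, pointing to its -y. Turns counter-clockwise from above to open, hard stops at both ends; stays where it is left; 2 to 3 N at the grip moves it
- hood_damper_grip (a point): middle of the green grip of that handle, 80 mm from its axis of rotation, 162 mm above the bench; the grip is 70 mm long, 22 mm wide and 24 mm high (150 to 174 mm above the bench), its end 115 mm from the axis: a shut handle juts out over the bench towards the robot and can be in the way of a gripper there
- hood_damper_hinge (a point): point on that handle's upright axis of rotation, 162 mm above the bench
- bench_damper (a joint): quarter-turn yellow handle of the damper in the neighbouring bench's duct branch (farther from the hood). 0 = shut: square across the duct, pointing to the hood frame's -x; 1.571 = open: in line with the duct, pointing to its -y. Turns counter-clockwise from above to open, hard stops at both ends; stays where it is left; 2 to 3 N at the grip moves it
- bench_damper_grip (a point): middle of the yellow grip of that handle, 80 mm from its axis of rotation, 162 mm above the bench; the grip is 70 mm long, 22 mm wide and 24 mm high (150 to 174 mm above the bench), its end 115 mm from the axis: a shut handle juts out over the bench towards the robot and can be in the way of a gripper there
- bench_damper_hinge (a point): point on that handle's upright axis of rotation, 162 mm above the bench
- pot: white plastic pot, 84 mm across and 62 mm high, with a brush standing in it; bystander, leave alone. Origin: centre of the underside
- tin: blue oval tin 128 x 84 x 30 mm; bystander, leave alone. Origin: centre of the underside
- panel: small leaded glass panel lying flat, 170 x 130 x 8 mm; bystander, leave alone. Origin: centre of the underside
- lead_knife: lead knife, 160 mm long, lying on the bench; bystander, leave alone. Origin: centre of the underside
- cutter: yellow utility knife, 160 mm long, lying on the bench; bystander, leave alone. Origin: centre of the underside
- jar: green glass jar with brass lid, 68 mm across, 94 mm high; bystander, leave alone. Origin: centre of the underside
- spool: spool of solder, 72 mm across, 50 mm high; bystander, leave alone. Origin: centre of the underside

How it is judged:
By the outcome, as a careful person would: the job done as asked, in the order asked, and still so for the second after the job is handed in, with the robot touching nothing.
Of lantern_blue, lantern_green, lantern_red, lantern_amber only 3 to 4 are there at a start; the rules pass over those that are not, and their reading is None.
At some moment in a run one of tray may be knocked a few centimetres aside while the robot is not near it.
It also fails if it takes over 208 s, if anything falls off the work surface, if the arm or the gripper's body presses on something with over 40 N, if the wrist force passes 120 N, or if a joint passes its speed limit or range.

## Robot

A 6-joint arm with a two-finger parallel gripper is mounted at the origin on the work surface. World frame = base frame: x ahead of the robot, y to its left, z up, the work surface at z = 0. Lengths are in mm, angles in rad, forces in N, time in s.
With the tool pointing down it reaches from about 400 to 825 mm from the base axis. Payload 7 kg.
Tool frame: the origin (TCP) lies midway between the tips of the shut fingers; the grasp point (between the pads) lies 19 mm behind it; z points along the fingers, y is the line along which they close (so a half turn about z gives the same grasp; the last joint's range is limited). The gripper opens to 88 mm and grips with 3 to 60 N. Pads are 19 mm wide; open, the fingers measure 130 mm over their backs; the gripper's body (78 mm by 193 mm) begins 47 mm behind the grasp point.
Start: joints at [1.471, 0.359, 0.012, 0, -1.224, -0.288], TCP at [255.26, 624.85, 226.561] pointing down, gripper open.
Joint ranges: [-3.07, 3.07], [-1.43, 2.12], [-1.02, 1.25], [-3.03, 1.67], [-3.05, -0], [-3.03, 3.03]. Speed limits (rad/s): [2.39, 2.39, 3.01, 3.14, 3.14, 3.14].

## Interface

Orientations are given as [roll, pitch, yaw] about the fixed x, y, z axes, in that order (R = Rz(yaw) Ry(pitch) Rx(roll)).
In Python, from station import r gives the robot as it stands.
- The arm moves only by the tool send_rows, never from a script. Its argument "deltas" is a list of rows, each an object of numbers: "x", "y", "z": the shift along the world's x, y, z in m; "rx", "ry", "rz": the turn, a rotation vector about the world's x, y, z in rad; "claw": the finger opening in m, from 0 to 0.0876. In form: [{"x": .., "y": .., "z": .., "rx": .., "ry": .., "rz": .., "claw": ..}, ...]. A call has 1 to 8 rows; each row is the pose to reach, as a shift and turn from the pose commanded when the call began; what a row does not reach only later rows make up. A row lasts 1/10 s, in which the tool goes at most 50 mm and 8.59 degrees, less where a joint would pass 70% of its speed; a pose out of reach is approached as far as the arm can. A call with a gripper value outside its range is refused whole. The fingers move at their own pace and stop on an object; "squeeze" is the grip in N (left out, the last holds). Time passes only in rows, so rows that repeat a pose let the fingers close. It gives the time, the measured TCP pose, the force, the opening and the grip force at its end, in the units of the state.
- r.get_obs(): the state, without advancing time (a new reading comes with each control period).
- r.get_image(name): name is "side" or "top" or "wrist"; returns a dict with "image" (480x640x3 uint8, red, green, blue), "z_map" (480x640 float32, mm along the optical axis (not along the pixel's ray), 0 where there is no reading), "camera_matrix" (3x3 intrinsics, pixels), "distortion" ([k1, k2, p1, p2, k3] as OpenCV has them; the pictures are not rectified), "T" (4x4, takes a point from camera to world coordinates). Camera axes: x right, y down, z forward; pixel columns grow to the right and rows downward; lengths in mm; the calibration is good to about 2 mm. A picture is of the moment at which its call begins.
- r.sign_off(): hands the job in; it is judged then, once.
The state is a dict: "time": time; "qpos": joint angles; "joint_velocities": joint speeds; "joint_torque": joint torques, N m; "ee_pos": TCP position; "tool_rot": TCP orientation; "contact_force": force on the tool from outside, world axes, zero at the start; "torque": the same for the moment, N m; "grip_width": finger opening in mm; "grasp_force": force on a finger pad.
Only numpy, scipy, OpenCV 4.12 (cv2) and the standard library are available. Lean on these libraries where they do the work, as an engineer would, in place of code of your own. Each camera call takes 0.05 s, during which the arm holds its last target. There are 200 camera calls.

## Working session

There is one attempt and no reset: what is moved stays moved. The work goes in short steps, Python scripts to look and compute and a tool call to move; the robot and the scene stay as the last step left them, time stands still between calls to the robot, and variables do not carry over. Pictures are saved under pics/ and viewed, at most 14 in all, crops included, and the job is handed in when it is done.

Besides the shell and the picture viewer there is one more tool, called after "Request:" by a JSON object that holds its "name" and its "arguments". send_rows: Moves the arm, as the interface text tells. Its arguments: {"type":"object","properties":{"deltas":{"type":"array"},"squeeze":{"type":"number"}},"required":["deltas"]}

```bash
ls; mkdir -p pics
python3 - <<'E'
from station import r
import cv2,numpy as np
for n in ("top","side"):
    d=r.get_image(n); cv2.imwrite(f"pics/{n}0.png",d["image"][:,:,::-1]); np.savez(f"{n}0.npz",**d)
    print(n,d["camera_matrix"].tolist(),np.round(d["distortion"],4),np.round(d["T"],3).tolist())
print(r.get_obs())
E
```

```text
pics
top [[609.4677053964253, 0.0, 312.3334685513408], [0.0, 609.4677053964253, 242.36720934632726], [0.0, 0.0, 1.0]] [-0.1377  0.      0.      0.      0.    ] [[0.024, -0.993, 0.119, 299.674], [-1.0, -0.025, -0.01, -38.133], [0.013, -0.119, -0.993, 1821.326], [0.0, 0.0, 0.0, 1.0]]
side [[482.92691054542877, 0.0, 320.8299116027913], [0.0, 482.92691054542877, 231.1301125245045], [0.0, 0.0, 1.0]] [-0.0427  0.      0.      0.      0.    ] [[0.927, -0.238, 0.288, 133.468], [-0.374, -0.57, 0.732, -921.22], [-0.01, -0.786, -0.618, 850.035], [0.0, 0.0, 0.0, 1.0]]
{'time': 0.1, 'qpos': array([ 1.47112972e+00,  3.59346003e-01,  1.11964866e-02, -3.04152208e-04,
       -1.22409491e+00, -2.88103888e-01]), 'joint_velocities': array([ 1.58743572e-03, -1.23482210e-03,  2.49624485e-03,  4.27649412e-04,
       -2.72743882e-05,  1.69548906e-04]), 'joint_torque': array([-2.19889800e-03, -5.84165418e+01,  2.93750024e+01,  7.01559126e+00,
        1.01273943e-02, -5.47622926e-05]), 'ee_pos': array([255.09617423, 624.49581272, 225.71730563]), 'tool_rot': array([ 3.14012299e+00, -1.37337989e-04, -3.87873947e-01]), 'contact_force': array([-0.24335657, -0.03141042, -0.43992659]), 'torque': array([-0.03143098,  0.08392054, -0.01541348]), 'grasp_force': 0.0, 'grip_width': 87.80751675245718}
```

View pics/top0.png

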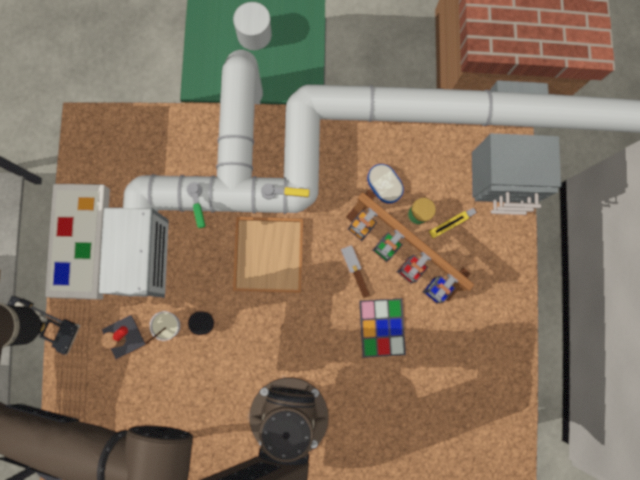

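View pics/side0.png

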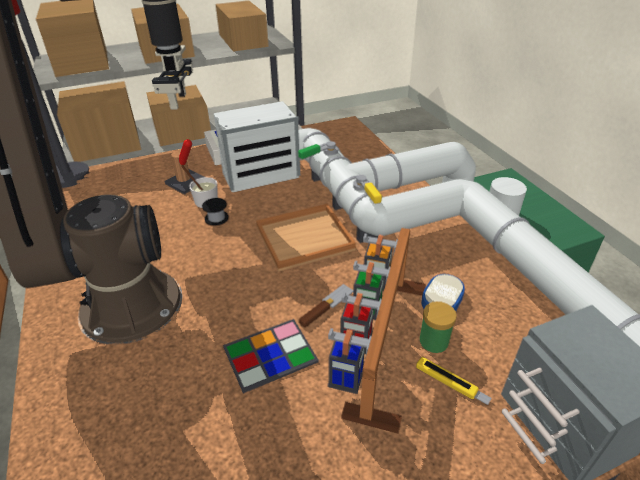

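The top view shows four lanterns on the rack, from amber at (362,223) to blue at (438,288). The tray is at (270,255) and the hood front at about x=165. Green is shut, pointing down at (198,215), and yellow is open at (295,191). The side view agrees. Next I'll measure.

```bash
cat > h.py <<'E'
import cv2,numpy as np
from station import r
def rays(d,uv):
    uv=np.asarray(uv,float).reshape(-1,1,2)
    n=cv2.undistortPoints(uv,np.asarray(d["camera_matrix"]),np.asarray(d["distortion"])).reshape(-1,2)
    return np.c_[n,np.ones(len(n))]
def plane(d,uv,z):
    T=np.asarray(d["T"]);v=rays(d,uv)@T[:3,:3].T;o=T[:3,3]
    return o+v*((z-o[2])/v[:,2])[:,None]
def cloud(d):
    vv,uu=np.mgrid[0:480,0:640];z=np.asarray(d["z_map"])
    P=rays(d,np.c_[uu.ravel(),vv.ravel()])*z.reshape(-1,1)
    T=np.asarray(d["T"]);P=P@T[:3,:3].T+T[:3,3];P[z.ravel()==0]=np.nan
    return P.reshape(480,640,3)
def hsv(d): return cv2.cvtColor(np.asarray(d["image"]),cv2.COLOR_RGB2HSV)
def mask(d,lo,hi): return cv2.inRange(hsv(d),lo,hi)>0
def grab(n,name):
    d=r.get_image(n);np.savez(name+".npz",**d);cv2.imwrite(f"pics/{name}.png",d["image"][:,:,::-1]);return d
def rect(P): # xy min-area rect: centre, size, angle
    return cv2.minAreaRect(P[:,:2].astype(np.float32))
E
python3 - <<'E'
from h import *
np.set_printoptions(precision=1,suppress=True)
for n in("top0","side0"):
    d=dict(np.load(n+".npz"));C=cloud(d);H=hsv(d);print(n)
    z=C[...,2];x=C[...,0];y=C[...,1]
    def show(l,m):
        P=C[m]; 
        if len(P)>3: print(l,len(P),np.median(P,0),"z",np.percentile(P[:,2],[2,98]),rect(P))
    # grips
    show("yellow",mask(d,(22,150,120),(32,255,255))&(z>140)&(z<185)&(y>0))
    show("green",mask(d,(55,120,60),(85,255,255))&(z>140)&(z<185)&(y>150))
    # tray rim
    roi=(x>380)&(x<720)&(y>-60)&(y<200)
    show("trayrim",roi&(z>18)&(z<34))
    show("trayfloor",roi&(z>4)&(z<13)&mask(d,(8,60,120),(25,170,255)))
    # hood top
    show("hoodtop",(y>250)&(y<620)&(x>350)&(x<750)&(z>205)&(z<235))
    # rail top
    rr=(y<-100)&(y>-650)&(x>300)&(x<850)
    show("rail",rr&(z>168)&(z<180)&mask(d,(5,100,60),(18,255,255)))
    show("bench",(abs(x-300)<40)&(abs(y-100)<60))
E
```

```text
top0
yellow 52 [637.5  12.9 175.5] z [168.3 179.6] ((637.7958984375, 13.211430549621582), (17.91474723815918, 22.330556869506836), 2.597092866897583)
green 144 [564.1 259.  173.9] z [165.7 181.5] ((564.1157836914062, 259.9490966796875), (64.35931396484375, 17.3158016204834), 15.75434684753418)
trayrim 621 [522.5  80.4  25.4] z [18.3 32.9] ((483.71710205078125, 75.46173095703125), (207.10472106933594, 201.2696533203125), 0.09629885852336884)
trayfloor 3130 [483.3  73.2   8.1] z [ 4.2 12.7] ((549.5133056640625, 69.91035461425781), (259.0709533691406, 339.80133056640625), 89.82159423828125)
hoodtop 4056 [460.7 443.4 220.1] z [212.3 227.9] ((463.42218017578125, 445.262451171875), (227.748779296875, 136.2765350341797), 1.0239063501358032)
rail 1120 [ 503.4 -331.   173.8] z [168.5 179.6] ((484.7861022949219, -318.2174072265625), (397.45660400390625, 85.11912536621094), 51.295928955078125)
bench 1084 [300.   99.4   0.4] z [-9.2  9.2] ((300.3725891113281, 100.08859252929688), (79.90009307861328, 119.614013671875), 0.5904233455657959)
side0
yellow 52 [632.7  10.4 172.2] z [160.3 176.7] ((635.
[... 288 characters left out ...]
((508.7933349609375, 73.68894958496094), (265.69378662109375, 214.53260803222656), 2.7135746479034424)
trayfloor 2798 [476.4  75.3   7.6] z [ 4.5 11.9] ((536.490478515625, 68.72515869140625), (201.0292510986328, 314.8360290527344), 89.1048355102539)
hoodtop 1572 [455.1 424.5 219.6] z [206.7 222.8] ((462.5144348144531, 441.10662841796875), (140.4595947265625, 224.2779998779297), 89.91569519042969)
rail 1979 [ 473.4 -370.   174.1] z [169.8 177. ] ((489.07354736328125, -324.52593994140625), (401.6004333496094, 70.35022735595703), 51.46860122680664)
bench 824 [299.8  97.3  -0.7] z [-3.9  2.9] ((300.11761474609375, 100.11354064941406), (79.74747467041016, 119.5999984741211), 0.060240376740694046)
```

```bash
cat > m.py <<'E'
from h import *
np.set_printoptions(precision=2,suppress=True)
def fitline(P):
    v=cv2.fitLine(P[:,:2].astype(np.float32),cv2.DIST_HUBER,0,.01,.01).ravel();return v
for n in("top0","side0"):
    d=dict(np.load(n+".npz"));C=cloud(d);z=C[...,2];x=C[...,0];y=C[...,1];print(n)
    if n=="side0":
        m=(x>370)&(x<560)&(z>60)&(z<200)&(y>330)&(y<400)
        P=C[m];v=fitline(P);print("front line",v,len(P),"yaw",np.arctan2(v[1],v[0]), "y at 463",v[3]+(463-v[2])*v[1]/v[0]);print(" xrange",np.percentile(P[:,0],[1,99]))
    c=np.array([484.8,-318.2]) if n=="top0" else np.array([489,-324.5])
    wood=mask(d,(5,100,60),(18,255,255))&(z>166)&(z<182)&(y<-100)&(x>300)
    # rail: keep points within long direction guess, iterate
    P=C[wood];u=np.array([np.cos(np.deg2rad(51.4)),np.sin(np.deg2rad(51.4))])
    nn=np.array([u[1],-u[0]]) # rack x
    s=(P[:,:2])@nn;h,e=np.histogram(s,40);k=e[h.argmax()]+2
    for _ in range(4):
        Q=P[abs(P[:,:2]@nn-k)<14];v=fitline(Q);u=v[:2]*np.sign(v[1]);nn=np.array([u[1],-u[0]]);k=np.median(Q[:,:2]@nn)
    t=Q[:,:2]@u;a,b=np.percentile(t,[.5,99.5]);mid=(a+b)/2*u+(t*0+k).mean()*nn
    print("rail yaw",np.arctan2(nn[1],nn[0]),"len",b-a,"mid",mid,"z",np.median(Q[:,2]))
    # lanterns: points in front of rail, z above 160 copper
    for yy in(-142.5,-47.5,47.5,142.5):
        p=mid-50*nn+yy*u
        D=np.c_[x.ravel()-p[0],y.ravel()-p[1]];lx=(D@nn).reshape(480,640);ly=(D@u).reshape(480,640)
        m=(abs(lx)<22)&(abs(ly)<24)&(z>163)&(z<184)&mask(d,(3,90,90),(18,255,255))
        f=(abs(lx)<40)&(abs(ly)<40)&(z>130)&(z<150)
        print(yy,p,"copper",m.sum(),np.median(lx[m]),np.median(ly[m]),np.median(z[m]),"body top",f.sum(),np.median(lx[f]),np.median(ly[f]),np.median(z[f]))
    # tray walls
    tm=(z>16)&(z<36)&(x>350)&(x<620)&(y>-50)&(y<195)&mask(d,(5,60,60),(25,255,255))
    P=C[tm];w=cv2.minAreaRect(P[:,:2].astype(np.float32))
    for nm,sel,ax in(("y-",abs(P[:,1]-np.percentile(P[:,1],3))<14,0),("y+",abs(P[:,1]-np.percentile(P[:,1],97))<14,0),("x-",abs(P[:,0]-np.percentile(P[:,0],3))<14,1),("x+",abs(P[:,0]-np.percentile(P[:,0],97))<14,1)):
        Q=P[sel];v=fitline(Q);print(nm,len(Q),v,np.median(Q[:,2]))
E
python3 m.py
```

```text
top0
rail yaw -0.6725294 len 392.87371347120256 mid [ 508.86 -337.24] z 173.74045404683466
-142.5 [ 380.98 -417.56] copper 31 -0.8821859705279105 1.4112159378494948 173.2734698028073 body top 254 -4.909179699107485 9.745858331316231 141.93536622184877
-47.5 [ 440.16 -343.25] copper 47 -3.8649043130504332 1.644081249529574 173.42876862561843 body top 251 -7.98262617933001 7.734122749526194 142.52781493204657
47.5 [ 499.34 -268.93] copper 42 -1.0908925882614966 -0.9614117725540687 174.869230315938 body top 252 -4.040286862398361 6.839379935724985 142.40870395010563
142.5 [ 558.52 -194.62] copper 44 0.6889461832901912 -0.4182781787263157 174.79639752564356 body top 250 -1.6860977936290285 -9.449031159578164 142.94302887394974
y- 213 [  1.    -0.01 475.16 -20.55] 26.33299200987608
y+ 237 [  1.    -0.01 478.44 170.73] 25.139229674611897
x- 200 [  0.01   1.   370.71  74.91] 25.86363210255297
x+ 229 [  0.01   1.   581.55  74.52] 26.63618338646006
side0
front line [  1.     0.01 462.64 379.64] 2422 yaw 0.0060179587 y at 463 379.6458
 xrange [371.7  558.48]
rail yaw -0.67129 len 393.617935724
[... 218 characters left out ...]
5 [ 437.38 -348.62] copper 85 -4.201575560787798 -1.964053469399443 173.2308844114881 body top 497 -1.4475952316705079 -12.789490887394965 142.03811423364027
47.5 [ 496.47 -274.23] copper 74 -1.1612109625682585 -2.852193300654958 173.2160189243745 body top 458 1.1829000683174393 -12.108678471156402 141.56247631104475
142.5 [ 555.56 -199.84] copper 70 0.3439029259128005 -4.6388652824857655 172.4163422742336 body top 405 3.316512000082179 -12.008006463084822 141.61874648981632
y- 388 [  1.    -0.   472.04 -25.54] 23.92588212283863
y+ 313 [  1.    -0.   473.92 166.21] 23.54746391117976
x- 212 [  0.     1.   367.86  63.03] 24.870813983212884
x+ 217 [  0.    -1.   577.93  65.92] 24.36340594197884
```

Run:
```python
from h import *
a=cv2.imread("pics/top0.png")[170:320,120:480];cv2.imwrite("pics/crop1.png",cv2.resize(a,(792,330),interpolation=cv2.INTER_CUBIC))
```

```text
(no output)
```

View pics/crop1.png

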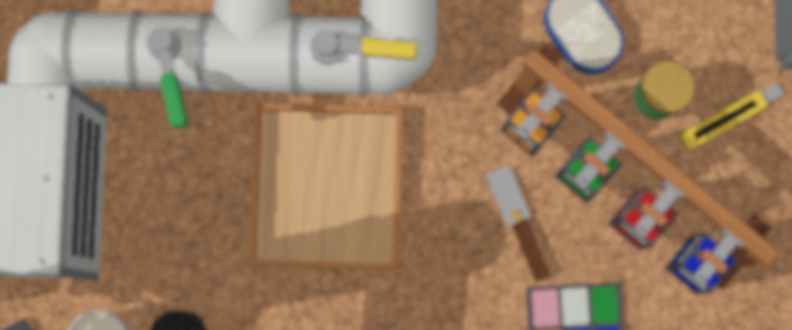

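The crop shows all four lanterns hanging on the rack, the tray square to the hood at crop (330,185), and green slightly ajar. The two cameras differ by about 5 mm in y, so I'll check with the wrist camera.

Request:
{"name": "send_rows", "arguments": {"deltas": [{"z":0.05},{"z":0.1},{"x":0.02,"y":-0.045,"z":0.1},{"x":0.04,"y":-0.09,"z":0.1},{"x":0.06,"y":-0.135,"z":0.1},{"x":0.08,"y":-0.18,"z":0.1},{"x":0.1,"y":-0.225,"z":0.1},{"x":0.12,"y":-0.27,"z":0.1}]}}

```text
$.deltas[0]: bad value
```

Request:
{"name": "send_rows", "arguments": {"deltas": [{"x":0.02,"y":-0.045},{"x":0.04,"y":-0.09},{"x":0.06,"y":-0.135},{"x":0.08,"y":-0.18},{"x":0.1,"y":-0.225},{"x":0.11,"y":-0.27},{"x":0.11,"y":-0.315},{"x":0.11,"y":-0.36}]}}

```text
$.deltas[0]: bad value
```

Request:
{"name": "send_rows", "arguments": {"deltas": [{"x":0,"y":-0.045,"rz":-0.07},{"x":0,"y":-0.09,"rz":-0.14},{"x":0,"y":-0.135,"rz":-0.21},{"x":0,"y":-0.18,"rz":-0.284},{"x":0,"y":-0.22,"rz":-0.284},{"x":0,"y":-0.26,"rz":-0.284},{"x":0,"y":-0.28,"rz":-0.284},{"x":0,"y":-0.28,"rz":-0.284}]}}

```text
$.deltas[0]: bad value
```

Run:
```python
from h import *
d=grab("wrist","w1");print(np.round(d["camera_matrix"]),d["distortion"],np.round(d["T"],3));o=r.get_obs();print(o["time"],o["ee_pos"],o["tool_rot"])
```

```text
[[351.   0. 316.]
 [  0. 351. 244.]
 [  0.   0.   1.]] [-0.05241238  0.          0.          0.          0.        ] [[-3.78000e-01 -8.96000e-01 -2.33000e-01  3.17525e+02]
 [-9.26000e-01  3.66000e-01  9.40000e-02  5.99975e+02]
 [ 1.00000e-03  2.52000e-01 -9.68000e-01  3.84068e+02]
 [ 0.00000e+00  0.00000e+00  0.00000e+00  1.00000e+00]]
0.15 [255.13949215 624.52313953 225.83042406] [ 3.14029727e+00 -1.65658295e-04 -3.87840370e-01]
```

View pics/w1.png

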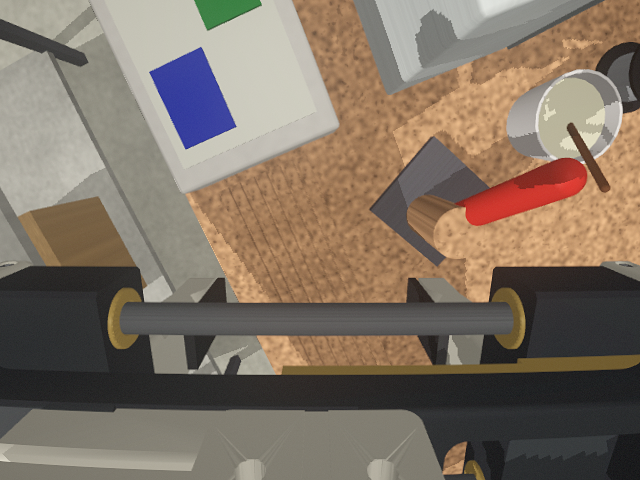

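The rows need every key. The wrist view still shows the start pose: hood corner at top right, pot at (565,115). I'll resend in full form.

Request:
{"name": "send_rows", "arguments": {"deltas": [{"x":0,"y":0,"z":0.05,"rx":0,"ry":0,"rz":0,"claw":0.06},{"x":0,"y":0,"z":0.1,"rx":0,"ry":0,"rz":0,"claw":0.06},{"x":0.02,"y":-0.045,"z":0.1,"rx":0,"ry":0,"rz":0,"claw":0.06},{"x":0.04,"y":-0.09,"z":0.1,"rx":0,"ry":0,"rz":0,"claw":0.06},{"x":0.06,"y":-0.135,"z":0.1,"rx":0,"ry":0,"rz":0,"claw":0.06},{"x":0.08,"y":-0.18,"z":0.1,"rx":0,"ry":0,"rz":0,"claw":0.06},{"x":0.1,"y":-0.225,"z":0.1,"rx":0,"ry":0,"rz":0,"claw":0.06},{"x":0.12,"y":-0.27,"z":0.1,"rx":0,"ry":0,"rz":0,"claw":0.06}], "squeeze": 60}}

```text
time: 0.95
ee_pos: [375.5, 352.8, 326.5]
tool_rot: [-3.141, 0.0, -0.387]
contact_force: [0.9, 0.4, 0.5]
grip_width: 59.9
grasp_force: 0.0
```

Request:
{"name": "send_rows", "arguments": {"deltas": [{"x":0.02,"y":-0.045,"z":0,"rx":0,"ry":0,"rz":0,"claw":0.06},{"x":0.04,"y":-0.09,"z":0,"rx":0,"ry":0,"rz":0,"claw":0.06},{"x":0.06,"y":-0.135,"z":0,"rx":0,"ry":0,"rz":0,"claw":0.06},{"x":0.08,"y":-0.18,"z":0,"rx":0,"ry":0,"rz":0,"claw":0.06},{"x":0.1,"y":-0.225,"z":0,"rx":0,"ry":0,"rz":0,"claw":0.06},{"x":0.11,"y":-0.27,"z":0,"rx":0,"ry":0,"rz":0,"claw":0.06},{"x":0.11,"y":-0.315,"z":0,"rx":0,"ry":0,"rz":0,"claw":0.06},{"x":0.11,"y":-0.36,"z":0,"rx":0,"ry":0,"rz":0,"claw":0.06}]}}

```text
time: 1.75
ee_pos: [484.9, -7.1, 326.3]
tool_rot: [3.141, 0.0, -0.388]
contact_force: [0.8, -0.6, -0.2]
grip_width: 60.1
grasp_force: 0.0
```

Run:
```python
from h import *
d=grab("wrist","w2");o=r.get_obs();print(o["time"],o["ee_pos"],o["tool_rot"],o["grip_width"])
```

```text
1.8 [484.22635444 -11.61664172 326.57865227] [ 3.13983895e+00  2.56588732e-04 -3.89908655e-01] 60.093081767359045
```

Request:
{"name": "send_rows", "arguments": {"deltas": [{"x":0,"y":-0.045,"z":0,"rx":0,"ry":0,"rz":-0.07,"claw":0.06},{"x":0,"y":-0.09,"z":0,"rx":0,"ry":0,"rz":-0.14,"claw":0.06},{"x":0,"y":-0.135,"z":0,"rx":0,"ry":0,"rz":-0.21,"claw":0.06},{"x":0,"y":-0.18,"z":0,"rx":0,"ry":0,"rz":-0.284,"claw":0.06},{"x":0,"y":-0.22,"z":0,"rx":0,"ry":0,"rz":-0.284,"claw":0.06},{"x":0,"y":-0.26,"z":0,"rx":0,"ry":0,"rz":-0.284,"claw":0.06},{"x":0,"y":-0.28,"z":0,"rx":0,"ry":0,"rz":-0.284,"claw":0.06},{"x":0,"y":-0.28,"z":0,"rx":0,"ry":0,"rz":-0.284,"claw":0.06}]}}

```text
time: 2.6
ee_pos: [484.7, -287.3, 325.6]
tool_rot: [3.141, 0.002, -0.675]
contact_force: [-1.0, -0.8, -0.6]
grip_width: 60.1
grasp_force: 0.0
```

Run:
```python
from h import *
d=grab("wrist","w3");o=r.get_obs();print(o["time"],o["ee_pos"],o["tool_rot"],o["grip_width"])
```

```text
2.65 [ 484.80851174 -286.09357682  325.78881744] [ 3.14109607e+00  1.34799270e-03 -6.74305906e-01] 60.07236819432828
```

View pics/w3.png

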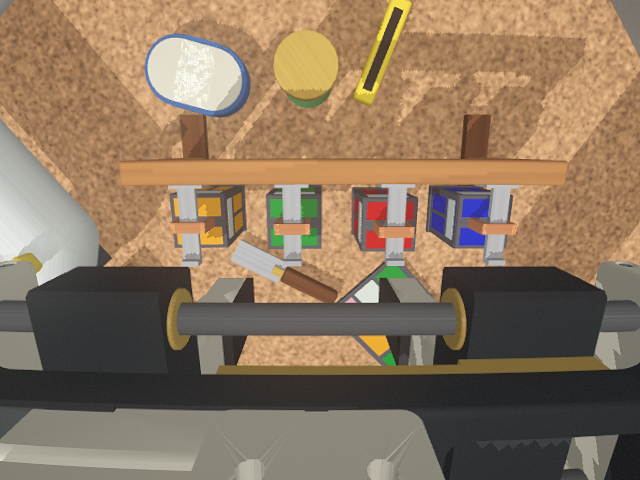

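The wrist view shows the four handles at (189,228), (291,229), (396,232) and (499,229), with the hooks along image y and the rail level at row 170. I'll find the exact handle centres by colour.

Run:
```python
from h import *
np.set_printoptions(precision=1,suppress=True)
d=dict(np.load("w3.npz"));C=cloud(d)
m=mask(d,(5,130,150),(14,255,255)).astype(np.uint8);m[:212]=0;m[245:]=0
n,l,s,c=cv2.connectedComponentsWithStats(m)
for i in range(1,n):
    if 200<s[i,4]<900: print(s[i],c[i],plane(d,[c[i]],174)[0],np.nanmedian(C[l==i],0))
# rail top: edges at columns
H=hsv(d)
for u in(150,250,450,540):
    rows=[v for v in range(140,205) if abs(C[v,u,2]-174)<6 and H[v,u,1]>90]
    print(u,rows[0],rows[-1],plane(d,[[u,(rows[0]+rows[-1])/2]],174)[0])
# tray in w2
d=dict(np.load("w2.npz"));cv2.imwrite("pics/w2.png",d["image"][:,:,::-1])
```

```text
[468 219  49  16 409] [492.1 227.7] [ 385.1 -413.4  174. ] [ 384.1 -413.6  173.7]
[170 222  36  12 311] [187.5 227.3] [ 559.  -196.7  174. ] [ 559.  -196.6  174.1]
[374 222  40  16 375] [393.6 231.4] [ 439.  -340.3  174. ] [ 438.5 -340.1  174.1]
[275 224  32  11 290] [290.8 228.9] [ 499. -269.  174.] [ 498.6 -269.   174.1]
150 161 184 [ 615.6 -204.7  174. ]
250 159 184 [ 560.5 -273.9  174. ]
450 159 184 [ 451.7 -410.5  174. ]
540 160 184 [ 401.  -474.6  174. ]
```

View pics/w2.png

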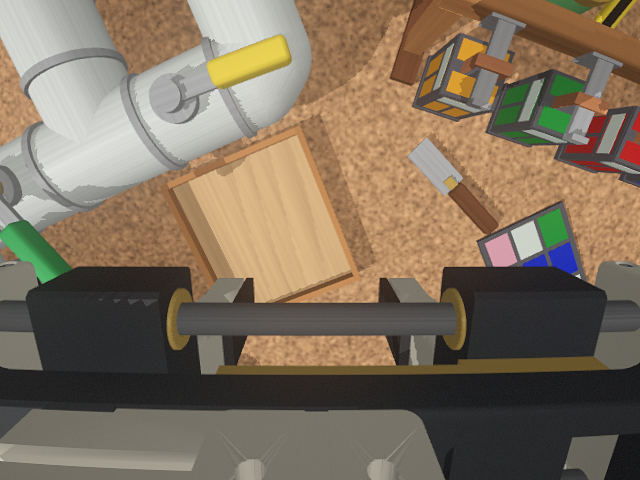

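The tray is at (262,220) in the wrist view and the wrist agrees with the top camera. Now I'll pick amber at (559,-197), TCP height 148.

Request:
{"name": "send_rows", "arguments": {"deltas": [{"x":0.037,"y":0.044,"z":0,"rx":0,"ry":0,"rz":0,"claw":0.06},{"x":0.0737,"y":0.0882,"z":-0.02,"rx":0,"ry":0,"rz":0,"claw":0.06},{"x":0.0737,"y":0.0882,"z":-0.06,"rx":0,"ry":0,"rz":0,"claw":0.06},{"x":0.0737,"y":0.0882,"z":-0.1,"rx":0,"ry":0,"rz":0,"claw":0.06},{"x":0.0737,"y":0.0882,"z":-0.13,"rx":0,"ry":0,"rz":0,"claw":0.06},{"x":0.0737,"y":0.0882,"z":-0.155,"rx":0,"ry":0,"rz":0,"claw":0.06},{"x":0.0737,"y":0.0882,"z":-0.1786,"rx":0,"ry":0,"rz":0,"claw":0.06},{"x":0.0737,"y":0.0882,"z":-0.1786,"rx":0,"ry":0,"rz":0,"claw":0.06}]}}

```text
time: 3.45
ee_pos: [556.7, -195.4, 144.8]
tool_rot: [3.139, 0.005, -0.671]
contact_force: [0.9, -0.4, 0.8]
grip_width: 60.1
grasp_force: 0.0
```

Run:
```python
from h import *
np.set_printoptions(precision=1,suppress=True)
d=dict(np.load("w2.npz"));print(plane(d,[[299,128],[168,187],[357,273]],26))
d=grab("wrist","w4");o=r.get_obs();print(o["time"],o["ee_pos"],o["contact_force"])
```

```text
[[583.1 -23.5  26. ]
 [581.  163.9  26. ]
 [376.3 -23.2  26. ]]
3.5 [ 558.1 -195.9  147.1] [-0.3 -0.3  0.4]
```

View pics/w4.png

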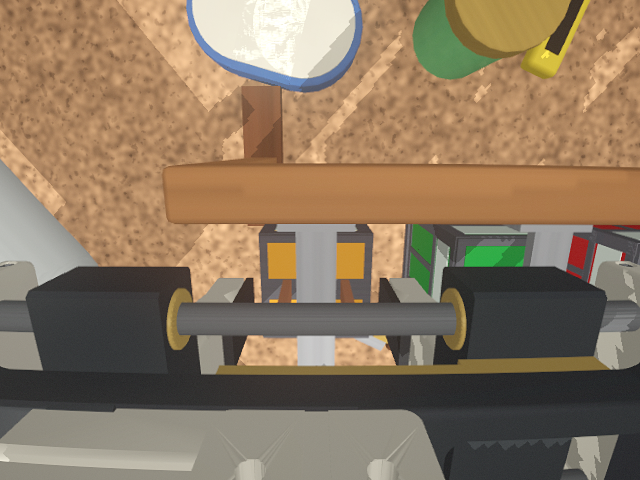

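Fingers straddle the handle, legs at columns 285 and 347, centred. I'll close, lift and draw out.

Request:
{"name": "send_rows", "arguments": {"deltas": [{"x":0,"y":0,"z":0,"rx":0,"ry":0,"rz":0,"claw":0.02},{"x":0,"y":0,"z":0,"rx":0,"ry":0,"rz":0,"claw":0.02},{"x":0,"y":0,"z":0,"rx":0,"ry":0,"rz":0,"claw":0.02},{"x":0,"y":0,"z":0,"rx":0,"ry":0,"rz":0,"claw":0.02},{"x":0,"y":0,"z":0,"rx":0,"ry":0,"rz":0,"claw":0.02}], "squeeze": 60}}

```text
time: 4.0
ee_pos: [559.3, -197.0, 148.8]
tool_rot: [-3.141, -0.001, -0.672]
contact_force: [-0.5, 1.8, 3.1]
grip_width: 31.4
grasp_force: 60.0
```

Request:
{"name": "send_rows", "arguments": {"deltas": [{"x":0,"y":0,"z":0.005,"rx":0,"ry":0,"rz":0,"claw":0.02},{"x":0,"y":0,"z":0.011,"rx":0,"ry":0,"rz":0,"claw":0.02},{"x":0,"y":0,"z":0.016,"rx":0,"ry":0,"rz":0,"claw":0.02},{"x":-0.006,"y":0.005,"z":0.016,"rx":0,"ry":0,"rz":0,"claw":0.02},{"x":-0.015,"y":0.012,"z":0.016,"rx":0,"ry":0,"rz":0,"claw":0.02},{"x":-0.027,"y":0.0215,"z":0.016,"rx":0,"ry":0,"rz":0,"claw":0.02},{"x":-0.041,"y":0.0326,"z":0.016,"rx":0,"ry":0,"rz":0,"claw":0.02},{"x":-0.055,"y":0.0437,"z":0.016,"rx":0,"ry":0,"rz":0,"claw":0.02}]}}

```text
time: 4.8
ee_pos: [502.3, -152.5, 163.5]
tool_rot: [3.141, 0.001, -0.672]
contact_force: [-0.7, -0.5, -3.2]
grip_width: 31.5
grasp_force: 60.0
```

Run:
```python
from h import *
d=grab("wrist","w5");o=r.get_obs();print(o["time"],o["ee_pos"],o["contact_force"],o["torque"],o["grip_width"])
```

```text
4.85 [ 499.95115584 -151.33507432  163.52033854] [-3.81654021  1.021165   -5.31231525] [0.06171504 0.63931932 0.00945558] 30.882242022958224
```

View pics/w5.png

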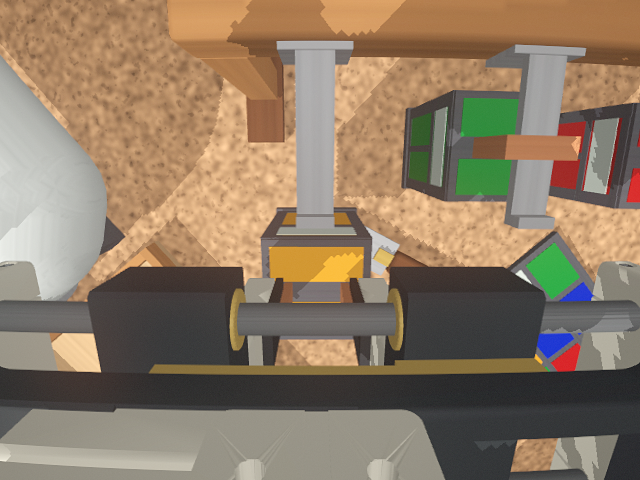

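Amber hangs free of its hook (hook tip visible at (315,215)). I'll carry it gently to the tray.

Request:
{"name": "send_rows", "arguments": {"deltas": [{"x":0.001,"y":0.005,"z":0,"rx":0,"ry":0,"rz":0.02,"claw":0.02},{"x":0.002,"y":0.015,"z":0,"rx":0,"ry":0,"rz":0.06,"claw":0.02},{"x":0.003,"y":0.03,"z":0,"rx":0,"ry":0,"rz":0.11,"claw":0.02},{"x":0.005,"y":0.05,"z":0,"rx":0,"ry":0,"rz":0.17,"claw":0.02},{"x":0.007,"y":0.072,"z":0,"rx":0,"ry":0,"rz":0.23,"claw":0.02},{"x":0.009,"y":0.095,"z":0,"rx":0,"ry":0,"rz":0.29,"claw":0.02},{"x":0.011,"y":0.118,"z":0,"rx":0,"ry":0,"rz":0.35,"claw":0.02},{"x":0.013,"y":0.141,"z":0,"rx":0,"ry":0,"rz":0.41,"claw":0.02}]}}

```text
time: 5.65
ee_pos: [517.2, -10.8, 163.8]
tool_rot: [3.142, 0.0, -0.257]
contact_force: [0.5, -0.3, -2.5]
grip_width: 31.4
grasp_force: 60.0
```

Request:
{"name": "send_rows", "arguments": {"deltas": [{"x":0.002,"y":0.023,"z":0,"rx":0,"ry":0,"rz":0.06,"claw":0.02},{"x":0.004,"y":0.046,"z":0,"rx":0,"ry":0,"rz":0.12,"claw":0.02},{"x":0.006,"y":0.069,"z":0,"rx":0,"ry":0,"rz":0.18,"claw":0.02},{"x":0.008,"y":0.09,"z":0,"rx":0,"ry":0,"rz":0.22,"claw":0.02},{"x":0.009,"y":0.107,"z":0,"rx":0,"ry":0,"rz":0.25,"claw":0.02},{"x":0.01,"y":0.12,"z":0,"rx":0,"ry":0,"rz":0.26,"claw":0.02},{"x":0.01,"y":0.127,"z":0,"rx":0,"ry":0,"rz":0.262,"claw":0.02},{"x":0.01,"y":0.13,"z":0,"rx":0,"ry":0,"rz":0.262,"claw":0.02}]}}

```text
time: 6.45
ee_pos: [526.9, 118.2, 163.8]
tool_rot: [3.141, 0.0, 0.0]
contact_force: [-0.3, -0.3, -3.5]
grip_width: 31.3
grasp_force: 60.0
```

Run:
```python
from h import *
d=grab("wrist","w6");d2=grab("top","t6");d3=grab("side","s6");o=r.get_obs();print(o["time"],o["ee_pos"],o["tool_rot"],o["contact_force"],o["torque"],o["grip_width"])
a=np.vstack([cv2.imread("pics/w6.png")[:270],]);b=cv2.imread("pics/s6.png")[60:330,200:520]
cv2.imwrite("pics/c6.png",cv2.resize(np.hstack([a,b]),(800,225)))
```

```text
6.6 [526.82980822 117.36982045 163.89779346] [ 3.14142694e+00  2.45552125e-04 -3.09345932e-04] [-0.18509373  0.37032225 -2.85781258] [-0.07485212 -0.0314501   0.02070981] 31.304082187190406
```

View pics/c6.png

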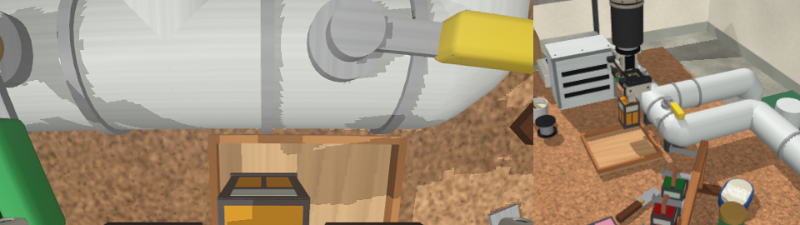

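The lantern hangs upright inside the tray walls, with the tray's rear wall at row ~165 and its side walls at columns ~251 and 488. I'll measure the tray from this close view.

Run:
```python
from h import *
np.set_printoptions(precision=1,suppress=True)
d=dict(np.load("w6.npz"));C=cloud(d)
print(plane(d,[[251,164],[488,164]],26))
z=C[...,2];m=(abs(z-26)<4)&(C[...,0]>450)&(C[...,0]<610)&(C[...,1]>-60)&(C[...,1]<200)
m[260:]=0;P=C[m];print(len(P),np.percentile(P[:,0],[1,50,99]),np.percentile(P[:,1],[1,99]))
Q=P[P[:,0]>575];print("x+ wall",np.percentile(Q[:,0],[2,98]),np.polyfit(Q[:,1],Q[:,0],1))
L=P[(P[:,1]>155)&(P[:,0]<565)];R=P[(P[:,1]<-12)&(P[:,0]<565)]
for n,q in(("y+",L),("y-",R)): print(n,len(q),np.percentile(q[:,1],[2,50,98]))
f=(z>55)&(z<175)&(abs(C[...,0]-527)<60)&(abs(C[...,1]-118)<40); P=C[f];print("lantern y",np.percentile(P[:,1],[1,99]),P[:,2].min(),np.percentile(P[:,0],[2,98]))
```

```text
[[585.2 172.8  26. ]
 [586.  -24.8  26. ]]
4168 [504.5 579.9 586.8] [-25.1 174. ]
x+ wall [576.9 586.8] [  0.  582.6]
y+ 668 [166.3 170.4 174.3]
y- 768 [-25.4 -20.4 -16.9]
lantern y [ 92.2 145.8] 64.8171891944209 [500.8 555.1]
```

Tray centre is (477,74.5), yaw 0. Lowering amber at (527,118).

Request:
{"name": "send_rows", "arguments": {"deltas": [{"x":0,"y":0,"z":-0.01,"rx":0,"ry":0,"rz":0,"claw":0.02},{"x":0,"y":0,"z":-0.025,"rx":0,"ry":0,"rz":0,"claw":0.02},{"x":0,"y":0,"z":-0.038,"rx":0,"ry":0,"rz":0,"claw":0.02},{"x":0,"y":0,"z":-0.047,"rx":0,"ry":0,"rz":0,"claw":0.02},{"x":0,"y":0,"z":-0.053,"rx":0,"ry":0,"rz":0,"claw":0.02},{"x":0,"y":0,"z":-0.056,"rx":0,"ry":0,"rz":0,"claw":0.02},{"x":0,"y":0,"z":-0.057,"rx":0,"ry":0,"rz":0,"claw":0.02},{"x":0,"y":0,"z":-0.0575,"rx":0,"ry":0,"rz":0,"claw":0.02}]}}

```text
time: 7.4
ee_pos: [527.2, 117.8, 106.8]
tool_rot: [-3.141, -0.001, 0.0]
contact_force: [-1.3, -0.1, -0.4]
grip_width: 31.2
grasp_force: 60.0
```

Request:
{"name": "send_rows", "arguments": {"deltas": [{"x":0,"y":0,"z":0,"rx":0,"ry":0,"rz":0,"claw":0.055},{"x":0,"y":0,"z":0,"rx":0,"ry":0,"rz":0,"claw":0.055},{"x":0,"y":0,"z":0,"rx":0,"ry":0,"rz":0,"claw":0.055},{"x":0,"y":0,"z":0.01,"rx":0,"ry":0,"rz":0,"claw":0.055},{"x":0,"y":0,"z":0.03,"rx":0,"ry":0,"rz":0,"claw":0.055},{"x":0,"y":0,"z":0.06,"rx":0,"ry":0,"rz":0,"claw":0.055},{"x":0,"y":0,"z":0.1,"rx":0,"ry":0,"rz":0,"claw":0.06},{"x":0,"y":0,"z":0.1,"rx":0,"ry":0,"rz":0,"claw":0.06}]}}

```text
time: 8.2
ee_pos: [530.1, 118.9, 213.1]
tool_rot: [-3.138, -0.009, 0.001]
contact_force: [0.5, 0.3, -0.7]
grip_width: 59.6
grasp_force: 0.0
```

Request:
{"name": "send_rows", "arguments": {"deltas": [{"x":-0.003,"y":-0.04,"z":0,"rx":0,"ry":0,"rz":-0.08,"claw":0.06},{"x":-0.006,"y":-0.088,"z":0,"rx":0,"ry":0,"rz":-0.16,"claw":0.06},{"x":-0.01,"y":-0.137,"z":0,"rx":0,"ry":0,"rz":-0.25,"claw":0.06},{"x":-0.014,"y":-0.186,"z":0,"rx":0,"ry":0,"rz":-0.34,"claw":0.06},{"x":-0.018,"y":-0.235,"z":0,"rx":0,"ry":0,"rz":-0.43,"claw":0.06},{"x":-0.022,"y":-0.284,"z":0,"rx":0,"ry":0,"rz":-0.52,"claw":0.06},{"x":-0.025,"y":-0.333,"z":0,"rx":0,"ry":0,"rz":-0.6,"claw":0.06},{"x":-0.0275,"y":-0.375,"z":0,"rx":0,"ry":0,"rz":-0.672,"claw":0.06}]}}

```text
time: 9.0
ee_pos: [499.1, -259.7, 207.5]
tool_rot: [-3.141, -0.001, -0.675]
contact_force: [1.3, 0.3, 0.6]
grip_width: 60.1
grasp_force: 0.0
```

Request:
{"name": "send_rows", "arguments": {"deltas": [{"x":-0.0005,"y":-0.0117,"z":0,"rx":0,"ry":0,"rz":0,"claw":0.06},{"x":-0.0005,"y":-0.0117,"z":0,"rx":0,"ry":0,"rz":0,"claw":0.06},{"x":-0.0005,"y":-0.0117,"z":-0.02,"rx":0,"ry":0,"rz":0,"claw":0.06},{"x":-0.0005,"y":-0.0117,"z":-0.04,"rx":0,"ry":0,"rz":0,"claw":0.06},{"x":-0.0005,"y":-0.0117,"z":-0.055,"rx":0,"ry":0,"rz":0,"claw":0.06},{"x":-0.0005,"y":-0.0117,"z":-0.059,"rx":0,"ry":0,"rz":0,"claw":0.06},{"x":-0.0005,"y":-0.0117,"z":-0.059,"rx":0,"ry":0,"rz":0,"claw":0.06}]}}

```text
time: 9.7
ee_pos: [499.1, -268.1, 147.6]
tool_rot: [3.141, 0.0, -0.67]
contact_force: [0.4, -0.2, 0.7]
grip_width: 60.1
grasp_force: 0.0
```

Run:
```python
from h import *
np.set_printoptions(precision=1,suppress=True)
d=grab("side","s7");C=cloud(d)
m=(abs(C[...,0]-527)<50)&(abs(C[...,1]-118)<45)&(C[...,2]>90);P=C[m];print("amber",len(P),np.median(P,0),P[:,2].max())
d=grab("wrist","w7");o=r.get_obs();print(o["time"],o["ee_pos"],o["tool_rot"],o["contact_force"])
a=np.hstack([cv2.imread("pics/w7.png"),cv2.imread("pics/s7.png")]);cv2.imwrite("pics/c7.png",cv2.resize(a,(800,300)))
```

```text
amber 323 [521.4 106.6  99.8] 134.13755702055232
9.8 [ 499.7 -268.6  148.5] [-3.1 -0.  -0.7] [ 0.5  0.3 -0. ]
```

View pics/c7.png

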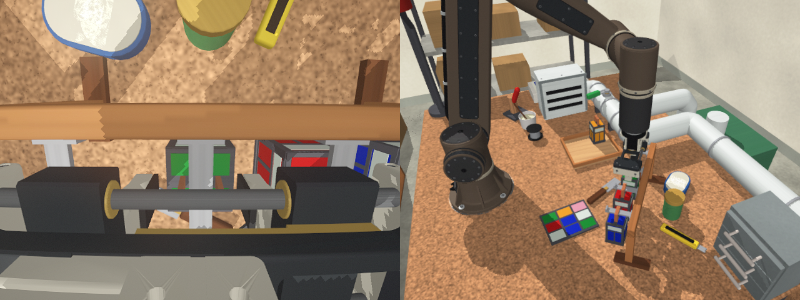

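The side view shows amber standing upright in the tray, and in the wrist view green's handle is centred between the fingers. I'll repeat the sequence for green.

Request:
{"name": "send_rows", "arguments": {"deltas": [{"x":0,"y":0,"z":0,"rx":0,"ry":0,"rz":0,"claw":0.02},{"x":0,"y":0,"z":0,"rx":0,"ry":0,"rz":0,"claw":0.02},{"x":0,"y":0,"z":0,"rx":0,"ry":0,"rz":0,"claw":0.02},{"x":0,"y":0,"z":0,"rx":0,"ry":0,"rz":0,"claw":0.02},{"x":0,"y":0,"z":0,"rx":0,"ry":0,"rz":0,"claw":0.02}], "squeeze": 60}}

```text
time: 10.3
ee_pos: [498.9, -269.1, 147.7]
tool_rot: [3.141, -0.0, -0.672]
contact_force: [-0.8, 0.0, 2.4]
grip_width: 31.3
grasp_force: 60.0
```

Request:
{"name": "send_rows", "arguments": {"deltas": [{"x":0,"y":0,"z":0.005,"rx":0,"ry":0,"rz":0,"claw":0.02},{"x":0,"y":0,"z":0.011,"rx":0,"ry":0,"rz":0,"claw":0.02},{"x":0,"y":0,"z":0.016,"rx":0,"ry":0,"rz":0,"claw":0.02},{"x":-0.006,"y":0.005,"z":0.016,"rx":0,"ry":0,"rz":0,"claw":0.02},{"x":-0.015,"y":0.012,"z":0.016,"rx":0,"ry":0,"rz":0,"claw":0.02},{"x":-0.027,"y":0.0215,"z":0.016,"rx":0,"ry":0,"rz":0,"claw":0.02},{"x":-0.041,"y":0.0326,"z":0.016,"rx":0,"ry":0,"rz":0,"claw":0.02},{"x":-0.055,"y":0.0437,"z":0.016,"rx":0,"ry":0,"rz":0,"claw":0.02}]}}

```text
time: 11.1
ee_pos: [442.3, -224.4, 163.1]
tool_rot: [3.141, 0.001, -0.672]
contact_force: [-0.5, 0.4, -2.9]
grip_width: 31.3
grasp_force: 60.0
```

Request:
{"name": "send_rows", "arguments": {"deltas": [{"x":0.001,"y":0.005,"z":0,"rx":0,"ry":0,"rz":0.02,"claw":0.02},{"x":0.005,"y":0.015,"z":0,"rx":0,"ry":0,"rz":0.06,"claw":0.02},{"x":0.01,"y":0.03,"z":0,"rx":0,"ry":0,"rz":0.11,"claw":0.02},{"x":0.016,"y":0.05,"z":0,"rx":0,"ry":0,"rz":0.17,"claw":0.02},{"x":0.023,"y":0.072,"z":0,"rx":0,"ry":0,"rz":0.23,"claw":0.02},{"x":0.03,"y":0.095,"z":0,"rx":0,"ry":0,"rz":0.29,"claw":0.02},{"x":0.038,"y":0.118,"z":0,"rx":0,"ry":0,"rz":0.35,"claw":0.02},{"x":0.046,"y":0.141,"z":0,"rx":0,"ry":0,"rz":0.41,"claw":0.02}]}}

```text
time: 11.9
ee_pos: [490.6, -82.7, 163.4]
tool_rot: [-3.142, -0.0, -0.257]
contact_force: [1.3, 0.7, -3.2]
grip_width: 31.5
grasp_force: 60.0
```

Request:
{"name": "send_rows", "arguments": {"deltas": [{"x":0.008,"y":0.022,"z":0,"rx":0,"ry":0,"rz":0.06,"claw":0.02},{"x":0.015,"y":0.043,"z":0,"rx":0,"ry":0,"rz":0.12,"claw":0.02},{"x":0.021,"y":0.062,"z":0,"rx":0,"ry":0,"rz":0.18,"claw":0.02},{"x":0.027,"y":0.079,"z":0,"rx":0,"ry":0,"rz":0.22,"claw":0.02},{"x":0.032,"y":0.094,"z":0,"rx":0,"ry":0,"rz":0.25,"claw":0.02},{"x":0.035,"y":0.105,"z":0,"rx":0,"ry":0,"rz":0.26,"claw":0.02},{"x":0.037,"y":0.111,"z":0,"rx":0,"ry":0,"rz":0.262,"claw":0.02},{"x":0.037,"y":0.1133,"z":0,"rx":0,"ry":0,"rz":0.262,"claw":0.02}]}}

```text
time: 12.7
ee_pos: [527.1, 29.5, 163.3]
tool_rot: [3.141, 0.0, 0.0]
contact_force: [-1.4, -0.5, -2.4]
grip_width: 31.3
grasp_force: 60.0
```

```bash
cat > tray.py <<'E'
# tray and lantern check from the wrist camera above the tray's rear half
from h import *
import sys
np.set_printoptions(precision=1,suppress=True)
n=sys.argv[1];d=grab("wrist",n);C=cloud(d);C[262:]=np.nan;o=r.get_obs();e=o["ee_pos"]
print(o["time"],e,o["tool_rot"],o["contact_force"],o["torque"],o["grip_width"])
x,y,z=C[...,0],C[...,1],C[...,2]
m=(abs(z-26)<4)&(x>350)&(x<620)&(y>-90)&(y<260);P=C[m];print("rim x",np.percentile(P[:,0],[1,99]),"y",np.percentile(P[:,1],[1,99]))
f=(z>50)&(z<175)&(abs(x-e[0])<45)&(abs(y-e[1])<45);P=C[f];print("lantern y",np.percentile(P[:,1],[1,99]),"x",np.percentile(P[:,0],[2,98]))
d=grab("top",n+"t");C=cloud(d);x,y,z=C[...,0],C[...,1],C[...,2]
for zz,lab in((26,"rimT"),):
    m=(abs(z-26)<5)&(x>340)&(x<640)&(y>-90)&(y<380)&mask(d,(5,60,60),(25,255,255));P=C[m];print(lab,np.percentile(P[:,0],[2,98]),np.percentile(P[:,1],[2,98]))
E
python3 tray.py w8
```

```text
12.75 [526.9  29.3 163.3] [ 3.1  0.  -0. ] [-0.4  0.6 -3.4] [-0. -0. -0.] 31.640483321389105
rim x [504.8 587. ] y [-24.7 173.8]
lantern y [ 3.8 57.1] x [543.5 556.4]
rimT [366.6 571.8] [-24.4 175. ]
```

Request:
{"name": "send_rows", "arguments": {"deltas": [{"x":0,"y":0,"z":-0.01,"rx":0,"ry":0,"rz":0,"claw":0.02},{"x":0,"y":0,"z":-0.025,"rx":0,"ry":0,"rz":0,"claw":0.02},{"x":0,"y":0,"z":-0.038,"rx":0,"ry":0,"rz":0,"claw":0.02},{"x":0,"y":0,"z":-0.047,"rx":0,"ry":0,"rz":0,"claw":0.02},{"x":0,"y":0,"z":-0.053,"rx":0,"ry":0,"rz":0,"claw":0.02},{"x":0,"y":0,"z":-0.056,"rx":0,"ry":0,"rz":0,"claw":0.02},{"x":0,"y":0,"z":-0.057,"rx":0,"ry":0,"rz":0,"claw":0.02},{"x":0,"y":0,"z":-0.057,"rx":0,"ry":0,"rz":0,"claw":0.02}]}}

```text
time: 13.6
ee_pos: [527.2, 29.1, 106.7]
tool_rot: [-3.142, -0.0, 0.0]
contact_force: [0.4, 0.5, -2.7]
grip_width: 31.5
grasp_force: 60.0
```

Request:
{"name": "send_rows", "arguments": {"deltas": [{"x":0,"y":0,"z":0,"rx":0,"ry":0,"rz":0,"claw":0.055},{"x":0,"y":0,"z":0,"rx":0,"ry":0,"rz":0,"claw":0.055},{"x":0,"y":0,"z":0,"rx":0,"ry":0,"rz":0,"claw":0.055},{"x":0,"y":0,"z":0.01,"rx":0,"ry":0,"rz":0,"claw":0.055},{"x":0,"y":0,"z":0.03,"rx":0,"ry":0,"rz":0,"claw":0.055},{"x":0,"y":0,"z":0.06,"rx":0,"ry":0,"rz":0,"claw":0.055},{"x":0,"y":0,"z":0.1,"rx":0,"ry":0,"rz":0,"claw":0.06},{"x":0,"y":0,"z":0.1,"rx":0,"ry":0,"rz":0,"claw":0.06}]}}

```text
time: 14.4
ee_pos: [530.2, 29.7, 213.0]
tool_rot: [-3.139, -0.01, 0.001]
contact_force: [0.1, -0.1, -0.1]
grip_width: 59.5
grasp_force: 0.0
```

Request:
{"name": "send_rows", "arguments": {"deltas": [{"x":-0.01,"y":-0.04,"z":0,"rx":0,"ry":0,"rz":-0.08,"claw":0.06},{"x":-0.02,"y":-0.087,"z":0,"rx":0,"ry":0,"rz":-0.16,"claw":0.06},{"x":-0.031,"y":-0.134,"z":0,"rx":0,"ry":0,"rz":-0.25,"claw":0.06},{"x":-0.043,"y":-0.181,"z":0,"rx":0,"ry":0,"rz":-0.34,"claw":0.06},{"x":-0.055,"y":-0.228,"z":0,"rx":0,"ry":0,"rz":-0.43,"claw":0.06},{"x":-0.067,"y":-0.275,"z":0,"rx":0,"ry":0,"rz":-0.52,"claw":0.06},{"x":-0.079,"y":-0.322,"z":0,"rx":0,"ry":0,"rz":-0.6,"claw":0.06},{"x":-0.088,"y":-0.362,"z":0,"rx":0,"ry":0,"rz":-0.672,"claw":0.06}]}}

```text
time: 15.2
ee_pos: [438.1, -335.2, 207.6]
tool_rot: [-3.141, -0.001, -0.676]
contact_force: [1.0, 0.7, -0.4]
grip_width: 60.1
grasp_force: 0.0
```

Request:
{"name": "send_rows", "arguments": {"deltas": [{"x":-0.001,"y":-0.0085,"z":0,"rx":0,"ry":0,"rz":0,"claw":0.06},{"x":-0.001,"y":-0.0085,"z":0,"rx":0,"ry":0,"rz":0,"claw":0.06},{"x":-0.001,"y":-0.0085,"z":0,"rx":0,"ry":0,"rz":0,"claw":0.06}]}}

```text
time: 15.5
ee_pos: [438.1, -341.1, 206.8]
tool_rot: [-3.141, -0.0, -0.671]
contact_force: [-0.3, 1.0, -0.7]
grip_width: 60.2
grasp_force: 0.0
```

```bash
cat > rk.py <<'E'
from h import *
import sys
np.set_printoptions(precision=1,suppress=True)
d=grab("side",sys.argv[1]+"s");C=cloud(d);x,y,z=C[...,0],C[...,1],C[...,2]
m=(x>380)&(x<590)&(y>-30)&(y<180)&(z>112)&(z<145);l=cv2.connectedComponentsWithStats(m.astype(np.uint8))
for i in range(1,l[0]):
    if l[2][i,4]>15: print("tray handle",l[2][i,4],np.median(C[l[1]==i],0))
d=grab("wrist",sys.argv[1]);o=r.get_obs();print(o["time"],o["ee_pos"],o["tool_rot"],o["contact_force"])
m=mask(d,(5,130,150),(14,255,255)).astype(np.uint8);m[:200]=0;m[330:]=0
C=cloud(d);m[~(abs(C[...,2]-172)<7)]=0
l=cv2.connectedComponentsWithStats(m)
for i in range(1,l[0]):
    if l[2][i,4]>60: print(l[2][i],plane(d,[l[3][i]],174)[0])
E
python3 rk.py w9
```

```text
tray handle 58 [523.4 109.6 129.2]
tray handle 67 [523.4  23.6 129.2]
15.6 [ 438.4 -340.4  206.8] [-3.1 -0.  -0.7] [0.1 0.  0.3]
[451 259  61   8 385] [ 383.1 -419.1  174. ]
[293 265  55  17 822] [ 437.3 -341.8  174. ]
```

Request:
{"name": "send_rows", "arguments": {"deltas": [{"x":0,"y":0,"z":-0.02,"rx":0,"ry":0,"rz":0,"claw":0.06},{"x":0,"y":0,"z":-0.04,"rx":0,"ry":0,"rz":0,"claw":0.06},{"x":0,"y":0,"z":-0.055,"rx":0,"ry":0,"rz":0,"claw":0.06},{"x":0,"y":0,"z":-0.059,"rx":0,"ry":0,"rz":0,"claw":0.06},{"x":0,"y":0,"z":-0.059,"rx":0,"ry":0,"rz":0,"claw":0.06}]}}

```text
time: 16.1
ee_pos: [438.2, -340.6, 147.4]
tool_rot: [3.141, 0.001, -0.67]
contact_force: [0.7, 0.4, 0.6]
grip_width: 60.1
grasp_force: 0.0
```

Request:
{"name": "send_rows", "arguments": {"deltas": [{"x":0,"y":0,"z":0,"rx":0,"ry":0,"rz":0,"claw":0.02},{"x":0,"y":0,"z":0,"rx":0,"ry":0,"rz":0,"claw":0.02},{"x":0,"y":0,"z":0,"rx":0,"ry":0,"rz":0,"claw":0.02},{"x":0,"y":0,"z":0,"rx":0,"ry":0,"rz":0,"claw":0.02},{"x":0,"y":0,"z":0,"rx":0,"ry":0,"rz":0,"claw":0.02}], "squeeze": 60}}

```text
time: 16.6
ee_pos: [438.0, -341.7, 147.9]
tool_rot: [3.142, -0.001, -0.672]
contact_force: [-0.7, 0.9, 2.8]
grip_width: 31.6
grasp_force: 60.0
```

Request:
{"name": "send_rows", "arguments": {"deltas": [{"x":0,"y":0,"z":0.005,"rx":0,"ry":0,"rz":0,"claw":0.02},{"x":0,"y":0,"z":0.011,"rx":0,"ry":0,"rz":0,"claw":0.02},{"x":0,"y":0,"z":0.016,"rx":0,"ry":0,"rz":0,"claw":0.02},{"x":-0.006,"y":0.005,"z":0.016,"rx":0,"ry":0,"rz":0,"claw":0.02},{"x":-0.015,"y":0.012,"z":0.016,"rx":0,"ry":0,"rz":0,"claw":0.02},{"x":-0.027,"y":0.0215,"z":0.016,"rx":0,"ry":0,"rz":0,"claw":0.02},{"x":-0.041,"y":0.0326,"z":0.016,"rx":0,"ry":0,"rz":0,"claw":0.02},{"x":-0.055,"y":0.0437,"z":0.016,"rx":0,"ry":0,"rz":0,"claw":0.02}]}}

```text
time: 17.4
ee_pos: [381.3, -296.7, 163.0]
tool_rot: [3.142, 0.001, -0.672]
contact_force: [0.0, -0.4, -2.2]
grip_width: 31.2
grasp_force: 60.0
```

Request:
{"name": "send_rows", "arguments": {"deltas": [{"x":0.001,"y":0.005,"z":0,"rx":0,"ry":0,"rz":0.02,"claw":0.02},{"x":0.005,"y":0.015,"z":0,"rx":0,"ry":0,"rz":0.06,"claw":0.02},{"x":0.01,"y":0.03,"z":0,"rx":0,"ry":0,"rz":0.11,"claw":0.02},{"x":0.016,"y":0.05,"z":0,"rx":0,"ry":0,"rz":0.17,"claw":0.02},{"x":0.023,"y":0.072,"z":0,"rx":0,"ry":0,"rz":0.23,"claw":0.02},{"x":0.03,"y":0.095,"z":0,"rx":0,"ry":0,"rz":0.29,"claw":0.02},{"x":0.036,"y":0.118,"z":0,"rx":0,"ry":0,"rz":0.35,"claw":0.02},{"x":0.041,"y":0.141,"z":0,"rx":0,"ry":0,"rz":0.41,"claw":0.02}]}}

```text
time: 18.2
ee_pos: [424.6, -155.3, 163.4]
tool_rot: [-3.141, -0.0, -0.257]
contact_force: [0.9, 0.4, -3.0]
grip_width: 31.0
grasp_force: 60.0
```

Request:
{"name": "send_rows", "arguments": {"deltas": [{"x":0.002,"y":0.023,"z":0,"rx":0,"ry":0,"rz":0.05,"claw":0.02},{"x":0.003,"y":0.046,"z":0,"rx":0,"ry":0,"rz":0.1,"claw":0.02},{"x":0.003,"y":0.069,"z":0,"rx":0,"ry":0,"rz":0.14,"claw":0.02},{"x":0.003,"y":0.092,"z":0,"rx":0,"ry":0,"rz":0.18,"claw":0.02},{"x":0.003,"y":0.115,"z":0,"rx":0,"ry":0,"rz":0.21,"claw":0.02},{"x":0.003,"y":0.138,"z":0,"rx":0,"ry":0,"rz":0.24,"claw":0.02},{"x":0.003,"y":0.161,"z":0,"rx":0,"ry":0,"rz":0.262,"claw":0.02},{"x":0.003,"y":0.183,"z":0,"rx":0,"ry":0,"rz":0.262,"claw":0.02}]}}

```text
time: 19.0
ee_pos: [427.0, 27.9, 163.5]
tool_rot: [-3.141, -0.0, 0.003]
contact_force: [0.2, -0.6, -2.5]
grip_width: 31.1
grasp_force: 60.0
```

Request:
{"name": "send_rows", "arguments": {"deltas": [{"x":0,"y":0.021,"z":0,"rx":0,"ry":0,"rz":0,"claw":0.02},{"x":0,"y":0.04,"z":0,"rx":0,"ry":0,"rz":0,"claw":0.02},{"x":0,"y":0.057,"z":0,"rx":0,"ry":0,"rz":0,"claw":0.02},{"x":0,"y":0.071,"z":0,"rx":0,"ry":0,"rz":0,"claw":0.02},{"x":0,"y":0.082,"z":0,"rx":0,"ry":0,"rz":0,"claw":0.02},{"x":0,"y":0.089,"z":0,"rx":0,"ry":0,"rz":0,"claw":0.02},{"x":0,"y":0.092,"z":0,"rx":0,"ry":0,"rz":0,"claw":0.02},{"x":0,"y":0.0928,"z":0,"rx":0,"ry":0,"rz":0,"claw":0.02}]}}

```text
time: 19.8
ee_pos: [426.9, 119.1, 163.4]
tool_rot: [3.141, 0.0, 0.001]
contact_force: [0.4, 0.4, -2.8]
grip_width: 31.1
grasp_force: 60.0
```

```bash
python3 tray.py w10
```

```text
19.85 [426.9 118.9 163.4] [3.1 0.  0. ] [ 0.6  0.6 -3.7] [-0.  0. -0.] 31.153208363006293
rim x [404.4 608.4] y [-24.7 174.6]
lantern y [ 93.4 146.7] x [443.2 455.6]
rimT [366.8 586.2] [-24.5 173.8]
```

Request:
{"name": "send_rows", "arguments": {"deltas": [{"x":0,"y":0,"z":-0.01,"rx":0,"ry":0,"rz":0,"claw":0.02},{"x":0,"y":0,"z":-0.025,"rx":0,"ry":0,"rz":0,"claw":0.02},{"x":0,"y":0,"z":-0.038,"rx":0,"ry":0,"rz":0,"claw":0.02},{"x":0,"y":0,"z":-0.047,"rx":0,"ry":0,"rz":0,"claw":0.02},{"x":0,"y":0,"z":-0.053,"rx":0,"ry":0,"rz":0,"claw":0.02},{"x":0,"y":0,"z":-0.056,"rx":0,"ry":0,"rz":0,"claw":0.02},{"x":0,"y":0,"z":-0.057,"rx":0,"ry":0,"rz":0,"claw":0.02},{"x":0,"y":0,"z":-0.057,"rx":0,"ry":0,"rz":0,"claw":0.02}]}}

```text
time: 20.7
ee_pos: [427.2, 119.2, 106.7]
tool_rot: [-3.141, -0.0, 0.0]
contact_force: [-0.3, -1.2, -3.2]
grip_width: 31.3
grasp_force: 60.0
```

Request:
{"name": "send_rows", "arguments": {"deltas": [{"x":0,"y":0,"z":0,"rx":0,"ry":0,"rz":0,"claw":0.055},{"x":0,"y":0,"z":0,"rx":0,"ry":0,"rz":0,"claw":0.055},{"x":0,"y":0,"z":0,"rx":0,"ry":0,"rz":0,"claw":0.055},{"x":0,"y":0,"z":0.01,"rx":0,"ry":0,"rz":0,"claw":0.055},{"x":0,"y":0,"z":0.03,"rx":0,"ry":0,"rz":0,"claw":0.055},{"x":0,"y":0,"z":0.06,"rx":0,"ry":0,"rz":0,"claw":0.055},{"x":0,"y":0,"z":0.1,"rx":0,"ry":0,"rz":0,"claw":0.06},{"x":0,"y":0,"z":0.1,"rx":0,"ry":0,"rz":0,"claw":0.06}]}}

```text
time: 21.5
ee_pos: [429.8, 120.5, 212.4]
tool_rot: [-3.137, -0.008, 0.001]
contact_force: [0.4, 1.0, 0.0]
grip_width: 59.7
grasp_force: 0.0
```

Request:
{"name": "send_rows", "arguments": {"deltas": [{"x":0,"y":-0.04,"z":0,"rx":0,"ry":0,"rz":-0.06,"claw":0.06},{"x":0,"y":-0.088,"z":0,"rx":0,"ry":0,"rz":-0.13,"claw":0.06},{"x":0,"y":-0.137,"z":0,"rx":0,"ry":0,"rz":-0.2,"claw":0.06},{"x":0,"y":-0.186,"z":0,"rx":0,"ry":0,"rz":-0.27,"claw":0.06},{"x":0,"y":-0.235,"z":0,"rx":0,"ry":0,"rz":-0.34,"claw":0.06},{"x":0,"y":-0.284,"z":0,"rx":0,"ry":0,"rz":-0.41,"claw":0.06},{"x":0,"y":-0.333,"z":0,"rx":0,"ry":0,"rz":-0.48,"claw":0.06},{"x":-0.01,"y":-0.38,"z":0,"rx":0,"ry":0,"rz":-0.55,"claw":0.06}]}}

```text
time: 22.3
ee_pos: [417.3, -263.3, 207.2]
tool_rot: [-3.141, -0.001, -0.552]
contact_force: [0.8, 0.3, 0.9]
grip_width: 60.0
grasp_force: 0.0
```

Request:
{"name": "send_rows", "arguments": {"deltas": [{"x":-0.01,"y":-0.048,"z":0,"rx":0,"ry":0,"rz":-0.06,"claw":0.06},{"x":-0.022,"y":-0.095,"z":0,"rx":0,"ry":0,"rz":-0.122,"claw":0.06},{"x":-0.032,"y":-0.135,"z":0,"rx":0,"ry":0,"rz":-0.122,"claw":0.06},{"x":-0.035,"y":-0.156,"z":0,"rx":0,"ry":0,"rz":-0.122,"claw":0.06},{"x":-0.035,"y":-0.157,"z":0,"rx":0,"ry":0,"rz":-0.122,"claw":0.06},{"x":-0.035,"y":-0.157,"z":0,"rx":0,"ry":0,"rz":-0.122,"claw":0.06}]}}

```text
time: 22.9
ee_pos: [381.6, -418.2, 206.5]
tool_rot: [-3.142, 0.0, -0.673]
contact_force: [-0.3, -1.0, -0.1]
grip_width: 60.5
grasp_force: 0.0
```

```bash
python3 rk.py w11
```

```text
tray handle 57 [523.1 108.  129. ]
tray handle 60 [422.6 111.1 128.4]
23.0 [ 382.1 -417.3  206.7] [-3.1 -0.  -0.7] [-0.4 -0.7 -0.6]
[  0 200  60   6 253] [ 516.2 -315.1  174. ]
[ 77 200  48   6 132] [ 489.2 -348.2  174. ]
[144 200 107   5 331] [ 453.8 -392.8  174. ]
[256 200 167   5 461] [ 404.4 -454.9  174. ]
[293 266  54  17 557] [ 379.6 -418.8  174. ]
```

Request:
{"name": "send_rows", "arguments": {"deltas": [{"x":0,"y":0,"z":-0.02,"rx":0,"ry":0,"rz":0,"claw":0.06},{"x":0,"y":0,"z":-0.04,"rx":0,"ry":0,"rz":0,"claw":0.06},{"x":0,"y":0,"z":-0.055,"rx":0,"ry":0,"rz":0,"claw":0.06},{"x":0,"y":0,"z":-0.059,"rx":0,"ry":0,"rz":0,"claw":0.06},{"x":0,"y":0,"z":-0.059,"rx":0,"ry":0,"rz":0,"claw":0.06}]}}

```text
time: 23.5
ee_pos: [382.2, -417.2, 147.5]
tool_rot: [3.141, 0.001, -0.67]
contact_force: [0.8, -0.8, 0.3]
grip_width: 59.9
grasp_force: 0.0
```

Request:
{"name": "send_rows", "arguments": {"deltas": [{"x":0,"y":0,"z":0,"rx":0,"ry":0,"rz":0,"claw":0.02},{"x":0,"y":0,"z":0,"rx":0,"ry":0,"rz":0,"claw":0.02},{"x":0,"y":0,"z":0,"rx":0,"ry":0,"rz":0,"claw":0.02},{"x":0,"y":0,"z":0,"rx":0,"ry":0,"rz":0,"claw":0.02},{"x":0,"y":0,"z":0,"rx":0,"ry":0,"rz":0,"claw":0.02}], "squeeze": 60}}

```text
time: 24.0
ee_pos: [382.0, -418.2, 147.9]
tool_rot: [3.141, -0.001, -0.672]
contact_force: [-0.4, 0.8, 2.4]
grip_width: 31.1
grasp_force: 60.0
```

Request:
{"name": "send_rows", "arguments": {"deltas": [{"x":0,"y":0,"z":0.005,"rx":0,"ry":0,"rz":0,"claw":0.02},{"x":0,"y":0,"z":0.011,"rx":0,"ry":0,"rz":0,"claw":0.02},{"x":0,"y":0,"z":0.016,"rx":0,"ry":0,"rz":0,"claw":0.02},{"x":-0.006,"y":0.005,"z":0.016,"rx":0,"ry":0,"rz":0,"claw":0.02},{"x":-0.015,"y":0.012,"z":0.016,"rx":0,"ry":0,"rz":0,"claw":0.02},{"x":-0.027,"y":0.0215,"z":0.016,"rx":0,"ry":0,"rz":0,"claw":0.02},{"x":-0.041,"y":0.0326,"z":0.016,"rx":0,"ry":0,"rz":0,"claw":0.02},{"x":-0.055,"y":0.0437,"z":0.016,"rx":0,"ry":0,"rz":0,"claw":0.02}]}}

```text
time: 24.8
ee_pos: [325.4, -373.1, 163.0]
tool_rot: [-3.141, 0.001, -0.672]
contact_force: [-0.1, -0.7, -1.1]
grip_width: 31.2
grasp_force: 60.0
```

Request:
{"name": "send_rows", "arguments": {"deltas": [{"x":0.002,"y":0.005,"z":0,"rx":0,"ry":0,"rz":0.02,"claw":0.02},{"x":0.008,"y":0.015,"z":0,"rx":0,"ry":0,"rz":0.06,"claw":0.02},{"x":0.017,"y":0.03,"z":0,"rx":0,"ry":0,"rz":0.11,"claw":0.02},{"x":0.029,"y":0.048,"z":0,"rx":0,"ry":0,"rz":0.17,"claw":0.02},{"x":0.043,"y":0.068,"z":0,"rx":0,"ry":0,"rz":0.23,"claw":0.02},{"x":0.057,"y":0.09,"z":0,"rx":0,"ry":0,"rz":0.29,"claw":0.02},{"x":0.07,"y":0.113,"z":0,"rx":0,"ry":0,"rz":0.35,"claw":0.02},{"x":0.081,"y":0.136,"z":0,"rx":0,"ry":0,"rz":0.41,"claw":0.02}]}}

```text
time: 25.6
ee_pos: [409.1, -236.8, 163.4]
tool_rot: [-3.142, -0.0, -0.257]
contact_force: [1.0, -0.2, -2.8]
grip_width: 31.2
grasp_force: 60.0
```

Request:
{"name": "send_rows", "arguments": {"deltas": [{"x":0.008,"y":0.023,"z":0,"rx":0,"ry":0,"rz":0.05,"claw":0.02},{"x":0.013,"y":0.046,"z":0,"rx":0,"ry":0,"rz":0.1,"claw":0.02},{"x":0.017,"y":0.069,"z":0,"rx":0,"ry":0,"rz":0.14,"claw":0.02},{"x":0.019,"y":0.092,"z":0,"rx":0,"ry":0,"rz":0.18,"claw":0.02},{"x":0.019,"y":0.115,"z":0,"rx":0,"ry":0,"rz":0.21,"claw":0.02},{"x":0.019,"y":0.138,"z":0,"rx":0,"ry":0,"rz":0.24,"claw":0.02},{"x":0.019,"y":0.161,"z":0,"rx":0,"ry":0,"rz":0.262,"claw":0.02},{"x":0.019,"y":0.183,"z":0,"rx":0,"ry":0,"rz":0.262,"claw":0.02}]}}

```text
time: 26.4
ee_pos: [427.1, -53.6, 163.5]
tool_rot: [-3.141, -0.0, 0.003]
contact_force: [0.6, 0.1, -2.8]
grip_width: 31.6
grasp_force: 60.0
```

Request:
{"name": "send_rows", "arguments": {"deltas": [{"x":0,"y":0.02,"z":0,"rx":0,"ry":0,"rz":0,"claw":0.02},{"x":0,"y":0.037,"z":0,"rx":0,"ry":0,"rz":0,"claw":0.02},{"x":0,"y":0.052,"z":0,"rx":0,"ry":0,"rz":0,"claw":0.02},{"x":0,"y":0.065,"z":0,"rx":0,"ry":0,"rz":0,"claw":0.02},{"x":0,"y":0.075,"z":0,"rx":0,"ry":0,"rz":0,"claw":0.02},{"x":0,"y":0.081,"z":0,"rx":0,"ry":0,"rz":0,"claw":0.02},{"x":0,"y":0.084,"z":0,"rx":0,"ry":0,"rz":0,"claw":0.02},{"x":0,"y":0.0843,"z":0,"rx":0,"ry":0,"rz":0,"claw":0.02}]}}

```text
time: 27.2
ee_pos: [427.0, 29.2, 163.4]
tool_rot: [3.142, 0.0, 0.001]
contact_force: [0.9, -0.5, -3.0]
grip_width: 31.4
grasp_force: 60.0
```

```bash
python3 tray.py w12
```

```text
27.25 [426.9  29.  163.4] [3.1 0.  0. ] [ 0.8  1.4 -2.9] [-0.  0.  0.] 31.628192815733264
rim x [407.9 608.4] y [-24.9 175.2]
lantern y [ 3.6 56.9] x [443.2 454.5]
rimT [366.7 586.7] [-24.5 174.2]
```

Request:
{"name": "send_rows", "arguments": {"deltas": [{"x":0,"y":0,"z":-0.01,"rx":0,"ry":0,"rz":0,"claw":0.02},{"x":0,"y":0,"z":-0.025,"rx":0,"ry":0,"rz":0,"claw":0.02},{"x":0,"y":0,"z":-0.038,"rx":0,"ry":0,"rz":0,"claw":0.02},{"x":0,"y":0,"z":-0.047,"rx":0,"ry":0,"rz":0,"claw":0.02},{"x":0,"y":0,"z":-0.053,"rx":0,"ry":0,"rz":0,"claw":0.02},{"x":0,"y":0,"z":-0.056,"rx":0,"ry":0,"rz":0,"claw":0.02},{"x":0,"y":0,"z":-0.057,"rx":0,"ry":0,"rz":0,"claw":0.02},{"x":0,"y":0,"z":-0.057,"rx":0,"ry":0,"rz":0,"claw":0.02}]}}

```text
time: 28.1
ee_pos: [427.2, 29.1, 106.6]
tool_rot: [-3.141, -0.0, 0.0]
contact_force: [-0.3, 0.3, -2.1]
grip_width: 31.2
grasp_force: 60.0
```

Request:
{"name": "send_rows", "arguments": {"deltas": [{"x":0,"y":0,"z":0,"rx":0,"ry":0,"rz":0,"claw":0.055},{"x":0,"y":0,"z":0,"rx":0,"ry":0,"rz":0,"claw":0.055},{"x":0,"y":0,"z":0,"rx":0,"ry":0,"rz":0,"claw":0.055},{"x":0,"y":0,"z":0.01,"rx":0,"ry":0,"rz":0,"claw":0.055},{"x":0,"y":0,"z":0.03,"rx":0,"ry":0,"rz":0,"claw":0.055},{"x":0,"y":0,"z":0.07,"rx":0,"ry":0,"rz":0,"claw":0.06},{"x":0,"y":0,"z":0.12,"rx":0,"ry":0,"rz":0,"claw":0.06},{"x":0,"y":0,"z":0.17,"rx":0,"ry":0,"rz":0,"claw":0.06}]}}

```text
time: 28.9
ee_pos: [426.4, 28.6, 279.3]
tool_rot: [3.142, -0.0, 0.0]
contact_force: [1.7, 0.5, 0.1]
grip_width: 59.8
grasp_force: 0.0
```

Request:
{"name": "send_rows", "arguments": {"deltas": [{"x":0,"y":0.04,"z":0.03,"rx":0,"ry":0,"rz":0,"claw":0.06},{"x":0,"y":0.085,"z":0.05,"rx":0,"ry":0,"rz":0,"claw":0.06},{"x":0,"y":0.13,"z":0.07,"rx":0,"ry":0,"rz":0,"claw":0.06},{"x":0,"y":0.175,"z":0.09,"rx":0,"ry":0,"rz":0,"claw":0.06},{"x":0,"y":0.22,"z":0.09,"rx":0,"ry":0,"rz":0,"claw":0.06},{"x":0,"y":0.261,"z":0.09,"rx":0,"ry":0,"rz":0,"claw":0.06},{"x":0,"y":0.261,"z":0.09,"rx":0,"ry":0,"rz":0,"claw":0.06},{"x":0,"y":0.261,"z":0.09,"rx":0,"ry":0,"rz":0,"claw":0.06}]}}

```text
time: 29.7
ee_pos: [426.6, 290.6, 366.7]
tool_rot: [3.141, 0.0, 0.002]
contact_force: [-0.1, -0.5, -0.2]
grip_width: 59.8
grasp_force: 0.0
```

Run:
```python
from h import *
d=grab("wrist","w13");t=grab("top","t13");o=r.get_obs();print(o["time"],o["ee_pos"],o["tool_rot"])
a=np.hstack([cv2.imread("pics/w13.png"),cv2.imread("pics/t13.png")]);cv2.imwrite("pics/c13.png",cv2.resize(a,(800,300)))
```

```text
29.8 [426.85076909 289.41812087 367.00851971] [-3.14146783e+00 -2.95205331e-04  1.70613652e-04]
```

View pics/c13.png

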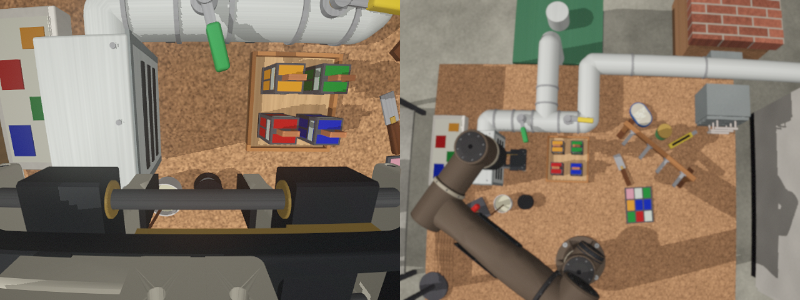

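All four lanterns stand in the tray (wrist crop (300,100)); the hood's front edge runs at x ~130, and green and yellow are both in view. Next: numbers for the hood, tray and handles.

```bash
cat > m2.py <<'E'
from h import *
import sys
np.set_printoptions(precision=1,suppress=True)
d=dict(np.load(sys.argv[1]));C=cloud(d);C[255:]=np.nan;x,y,z=C[...,0],C[...,1],C[...,2]
m=(z>40)&(z<205)&(y>360)&(y<410)&(x>370)&(x<570);P=C[m]
if len(P)>50:
    P=P[abs(P[:,1]-np.median(P[:,1]))<12];p=np.polyfit(P[:,0],P[:,1],1);print("front",len(P),"yaw",np.arctan(p[0]),"y at 463",np.polyval(p,463),np.median(P[:,1]))
m=(abs(z-220)<5)&(y>330)&(y<620)&(x>330)&(x<620);P=C[m]
if len(P)>50:
    print("top x",np.percentile(P[:,0],[1,50,99]),"ymin",np.percentile(P[:,1],1))
    for a in(450,500,550): print(a,P[abs(P[:,0]-a)<5][:,1].min())
    for a in(400,420,440,480,520): 
        q=P[abs(P[:,1]-a)<6]
        if len(q): print(" y",a,"xmax",np.percentile(q[:,0],99.5))
def grip(l,lo,hi,reg):
    m=mask(d,lo,hi)&(abs(z-174)<4)&reg;P=C[m]
    if len(P)>20: print(l,len(P),rect(P),np.median(P,0))
grip("green",(55,120,60),(85,255,255),(x>520)&(y>150))
grip("yellow",(22,150,120),(32,255,255),(x>500))
m=(abs(z-26)<4)&(x>340)&(x<600)&(y>-90)&(y<370);P=C[m];print("rim x",np.percentile(P[:,0],[1,99]),"y",np.percentile(P[:,1],[1,99]))
Q=P[P[:,0]>578];
if len(Q)>30: print("x+ slope",np.polyfit(Q[:,1],Q[:,0],1))
E
python3 m2.py w13.npz
```

```text
front 5732 yaw 0.006635789974917518 y at 463 380.4211296052348 381.06704792311314
top x [406.1 495.1 570.7] ymin 379.97069609417616
450 379.0912980554235
500 379.31796123702304
550 379.610587416621
 y 400 xmax 571.0672379415205
 y 420 xmax 571.3440657341051
 y 440 xmax 571.3288276246948
 y 480 xmax 570.9762608463188
green 1704 ((565.4672241210938, 260.943359375), (68.50389862060547, 21.786874771118164), 15.824183464050293) [565.6 261.3 173.8]
yellow 585 ((632.2293090820312, 5.163799285888672), (14.398233413696289, 45.534732818603516), 3.1554007530212402) [633.    4.8 173.6]
rim x [367.  586.4] y [-24.5 175.4]
x+ slope [  0.  582.3]
```

Run:
```python
from h import *
np.set_printoptions(precision=1,suppress=True)
for n in("top0","side0"):
    d=dict(np.load(n+".npz"));C=cloud(d);x,y,z=C[...,0],C[...,1],C[...,2]
    im=cv2.cvtColor(np.asarray(d["image"]),cv2.COLOR_RGB2GRAY)
    for a in range(395,500,20):
        q=C[(abs(y-a)<4)&(abs(z-220)<9)&(x>300)&(x<620)]
        if len(q): print(n,a,np.percentile(q[:,0],[0,2,50,98,100]),len(q))
    for zz in(80,120,160): 
        q=C[(abs(z-zz)<8)&(abs(y-380)<15)&(x>300)&(x<620)]
        if len(q): print(" front z",zz,np.percentile(q[:,0],[0,2,50,98,100]),len(q))
d=dict(np.load("w13.npz"))
a=np.vstack([d["image"][30:260,0:280,::-1]]);b=np.load("top0.npz")["image"][190:310,90:180,::-1];b=cv2.resize(b,None,fx=3,fy=3,interpolation=cv2.INTER_CUBIC)
c=np.zeros((460,830,3),np.uint8);c[:460,:560]=cv2.resize(a,(560,460));c[:360,560:830]=b;cv2.imwrite("pics/c14.png",c[:, :800])
```

```text
top0 395 [345.6 350.7 457.4 565.3 570.2] 251
top0 415 [344.9 350.  461.7 567.9 572.9] 245
top0 435 [344.1 346.8 453.1 569.9 572.6] 251
top0 455 [343.7 348.7 454.3 566.7 572.3] 246
top0 475 [343.1 348.  455.4 568.4 572.2] 249
top0 495 [344.8 350.  454.3 568.3 571.5] 244
 front z 80 [342.3 345.2 459.3 594.7 595.5] 98
 front z 120 [341.1 351.3 505.6 618.9 619.3] 225
 front z 160 [342.6 349.8 464.4 569.9 574.6] 177
side0 395 [346.5 350.1 459.1 564.9 567.8] 90
side0 415 [342.1 342.6 448.  560.4 566.1] 77
side0 435 [343.2 345.7 453.9 561.8 568.7] 81
side0 455 [342.1 343.  457.3 560.  565.1] 95
side0 475 [342.7 345.3 454.  557.7 563.5] 81
side0 495 [342.  347.  449.4 565.4 569.3] 79
 front z 80 [339.3 343.2 446.7 565.1 591.9] 328
 front z 120 [338.8 345.3 466.7 612.2 618.1] 386
 front z 160 [339.2 342.9 450.6 567.  571. ] 374
```

View pics/c14.png

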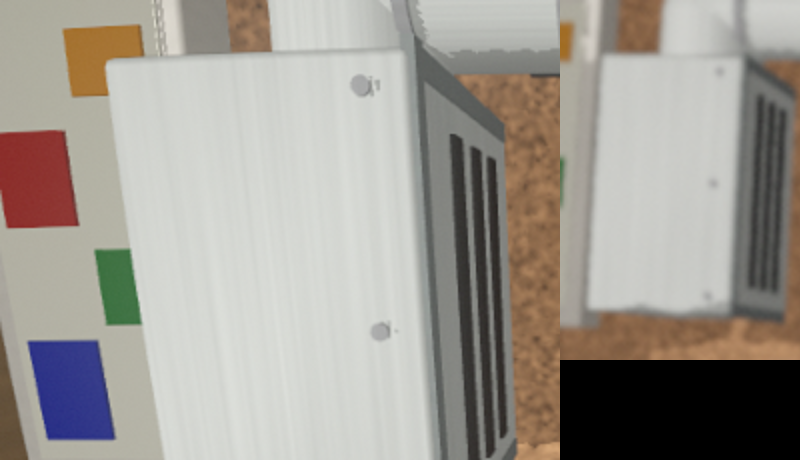

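The hood spans x 343–572, so its centre is x = 457.3 and the front is y = 380.5. The tray must go (-19, +206). I'll bring the fingers behind the tray, spread along x and tilted back clear of the lanterns.

Request:
{"name": "send_rows", "arguments": {"deltas": [{"x":0.005,"y":-0.04,"z":0,"rx":0,"ry":0,"rz":-0.14,"claw":0.0876},{"x":0.01,"y":-0.087,"z":0,"rx":0,"ry":0,"rz":-0.28,"claw":0.0876},{"x":0.015,"y":-0.135,"z":0,"rx":0,"ry":0,"rz":-0.42,"claw":0.0876},{"x":0.02,"y":-0.183,"z":0,"rx":0,"ry":0,"rz":-0.56,"claw":0.0876},{"x":0.03,"y":-0.231,"z":0,"rx":0,"ry":0,"rz":-0.7,"claw":0.0876},{"x":0.04,"y":-0.279,"z":0,"rx":0,"ry":0,"rz":-0.84,"claw":0.0876},{"x":0.05,"y":-0.326,"z":0,"rx":0,"ry":0,"rz":-0.98,"claw":0.0876},{"x":0.05,"y":-0.365,"z":0,"rx":0,"ry":0,"rz":-1.12,"claw":0.0876}]}}

```text
time: 30.6
ee_pos: [476.4, -78.4, 367.1]
tool_rot: [-3.141, -0.001, -1.128]
contact_force: [1.1, 0.8, 0.1]
grip_width: 87.7
grasp_force: 0.0
```

Request:
{"name": "send_rows", "arguments": {"deltas": [{"x":0,"y":-0.015,"z":-0.03,"rx":0,"ry":0,"rz":-0.13,"claw":0.0876},{"x":0,"y":-0.015,"z":-0.07,"rx":0,"ry":0,"rz":-0.26,"claw":0.0876},{"x":0,"y":-0.015,"z":-0.115,"rx":0,"ry":0,"rz":-0.39,"claw":0.0876},{"x":0,"y":-0.015,"z":-0.16,"rx":0,"ry":0,"rz":-0.451,"claw":0.0876},{"x":0,"y":-0.015,"z":-0.2,"rx":0,"ry":0,"rz":-0.451,"claw":0.0876},{"x":0,"y":-0.015,"z":-0.2,"rx":0,"ry":0,"rz":-0.451,"claw":0.0876}]}}

```text
time: 31.2
ee_pos: [472.9, -91.2, 162.6]
tool_rot: [3.133, -0.001, -1.573]
contact_force: [-1.0, 0.2, 0.1]
grip_width: 87.6
grasp_force: 0.0
```

Request:
{"name": "send_rows", "arguments": {"deltas": [{"x":0,"y":0,"z":-0.02,"rx":0.09,"ry":0,"rz":0,"claw":0.0876},{"x":0,"y":0,"z":-0.05,"rx":0.18,"ry":0,"rz":0,"claw":0.0876},{"x":0,"y":0,"z":-0.085,"rx":0.27,"ry":0,"rz":0,"claw":0.0876},{"x":0,"y":0,"z":-0.115,"rx":0.35,"ry":0,"rz":0,"claw":0.0876},{"x":0,"y":0,"z":-0.14,"rx":0.35,"ry":0,"rz":0,"claw":0.0876},{"x":0,"y":0,"z":-0.15,"rx":0.35,"ry":0,"rz":0,"claw":0.0876},{"x":0,"y":0,"z":-0.153,"rx":0.35,"ry":0,"rz":0,"claw":0.0876},{"x":0,"y":0,"z":-0.153,"rx":0.35,"ry":0,"rz":0,"claw":0.0876}]}}

```text
time: 32.0
ee_pos: [478.3, -90.0, 15.1]
tool_rot: [-3.139, 0.349, -1.569]
contact_force: [0.1, -0.7, 0.8]
grip_width: 87.7
grasp_force: 0.0
```

```bash
cat > tr2.py <<'E'
from h import *
import sys
np.set_printoptions(precision=1,suppress=True)
o=r.get_obs();print(o["time"],o["ee_pos"],o["tool_rot"],o["contact_force"],o["qpos"],o["grip_width"])
d=grab("top",sys.argv[1]);C=cloud(d);x,y,z=C[...,0],C[...,1],C[...,2]
m=(abs(z-26)<6)&(x>340)&(x<620)&(y>-90)&(y<395)&mask(d,(5,60,60),(25,255,255));P=C[m];print("rim",len(P),np.percentile(P[:,0],[2,98]),np.percentile(P[:,1],[2,98]),rect(P))
m=(z>122)&(z<142)&(x>360)&(x<585)&(y>-90)&(y<395);l=cv2.connectedComponentsWithStats(m.astype(np.uint8))
for i in range(1,l[0]):
    if l[2][i,4]>12: print("handle",l[2][i,4],np.median(C[l[1]==i],0))
E
python3 tr2.py t15
```

```text
32.0 [478.3 -90.   15.1] [-3.1  0.3 -1.6] [ 0.1 -0.7  0.8] [-0.1  0.4 -0.4 -0.5 -0.9  0.4] 87.72771187591903
rim 448 [367.2 586.3] [ 24.4 175.4] ((468.20416259765625, 198.20999145507812), (231.81771850585938, 379.138427734375), 3.3984055519104004)
handle 22 [556.9 382.3 127.3]
handle 45 [526.5 118.2 131.9]
handle 26 [528.7  36.2 133. ]
handle 43 [426.5 122.1 132.5]
```

Request:
{"name": "send_rows", "arguments": {"deltas": [{"x":0,"y":0.02,"z":0,"rx":0,"ry":0,"rz":0,"claw":0.0876},{"x":0,"y":0.04,"z":0,"rx":0,"ry":0,"rz":0,"claw":0.0876},{"x":0,"y":0.049,"z":0,"rx":0,"ry":0,"rz":0,"claw":0.0876},{"x":0,"y":0.052,"z":0,"rx":0,"ry":0,"rz":0,"claw":0.0876},{"x":0,"y":0.055,"z":0,"rx":0,"ry":0,"rz":0,"claw":0.0876},{"x":0,"y":0.058,"z":0,"rx":0,"ry":0,"rz":0,"claw":0.0876},{"x":0,"y":0.061,"z":0,"rx":0,"ry":0,"rz":0,"claw":0.0876},{"x":0,"y":0.064,"z":0,"rx":0,"ry":0,"rz":0,"claw":0.0876}]}}

```text
time: 32.85
ee_pos: [478.4, -28.8, 14.3]
tool_rot: [-3.138, 0.346, -1.569]
contact_force: [-0.2, -12.1, 6.5]
grip_width: 87.7
grasp_force: 6.4
```

```bash
python3 tr2.py t16
```

```text
32.85 [478.4 -28.8  14.3] [-3.1  0.3 -1.6] [ -0.2 -12.1   6.5] [ 0.   0.4 -0.4 -0.5 -0.8  0.3] 87.65226247426729
rim 265 [367.9 585.7] [121.  181.6] ((465.6946716308594, 255.4738006591797), (223.29151916503906, 282.3391418457031), 5.562044620513916)
handle 19 [564.9 381.5 127.7]
handle 16 [505.8 383.4 124.7]
handle 39 [526.4 122.8 132.1]
handle 48 [427.3 126.3 131.9]
handle 15 [393.9 382.3 131.1]
```

Contact made and the tray is moving squarely. Push on obliquely.

Request:
{"name": "send_rows", "arguments": {"deltas": [{"x":-0.0005,"y":0.006,"z":0,"rx":0,"ry":0,"rz":0,"claw":0.0876},{"x":-0.0014,"y":0.014,"z":0,"rx":0,"ry":0,"rz":0,"claw":0.0876},{"x":-0.0024,"y":0.024,"z":0,"rx":0,"ry":0,"rz":0,"claw":0.0876},{"x":-0.0034,"y":0.034,"z":0,"rx":0,"ry":0,"rz":0,"claw":0.0876},{"x":-0.0044,"y":0.044,"z":0,"rx":0,"ry":0,"rz":0,"claw":0.0876},{"x":-0.0054,"y":0.054,"z":0,"rx":0,"ry":0,"rz":0,"claw":0.0876},{"x":-0.0064,"y":0.064,"z":0,"rx":0,"ry":0,"rz":0,"claw":0.0876},{"x":-0.0074,"y":0.072,"z":0,"rx":0,"ry":0,"rz":0,"claw":0.0876}]}}

```text
time: 33.7
ee_pos: [471.5, 43.9, 14.3]
tool_rot: [-3.138, 0.347, -1.569]
contact_force: [1.4, -11.7, 5.2]
grip_width: 87.8
grasp_force: 6.2
```

```bash
cat > edge.py <<'E'
# tray walls from the side camera (visible -x and +x walls, -y hidden by gripper) and lantern handles; compare with earlier biases
from h import *
import sys
np.set_printoptions(precision=1,suppress=True)
o=r.get_obs();print(o["time"],o["ee_pos"],o["contact_force"])
for n in("top","side"):
    d=grab(n,sys.argv[1]+n);C=cloud(d);x,y,z=C[...,0],C[...,1],C[...,2]
    Y=o["ee_pos"][1]
    base=(abs(z-25)<5)&(y>Y+20)&(y<Y+215)&(y<372)&mask(d,(5,60,60),(25,255,255))
    for lab,a,b in(("x-",335,392),("x+",550,600)):
        P=C[base&(x>a)&(x<b)]
        if len(P)>20:
            p=np.polyfit(P[:,1],P[:,0],1);print(n,lab,len(P),"x mid",np.median(P[:,0]),"slope",np.round(p[0],3))
    m=(z>122)&(z<142)&(x>380)&(x<570)&(y>Y+30)&(y<Y+190);H=hsv(d);l=cv2.connectedComponentsWithStats(m.astype(np.uint8))
    for i in range(1,l[0]):
        if l[2][i,4]>12: print("handle",l[2][i,4],np.median(C[l[1]==i],0))
E
python3 edge.py e1
```

```text
33.7 [471.5  43.9  14.3] [  1.4 -11.7   5.2]
top x- 63 x mid 365.6812136231479 slope 0.16
top x+ 37 x mid 572.0535308052492 slope -0.661
handle 40 [419.9 201.5 131.8]
side x- 175 x mid 362.2145177368724 slope 0.054
handle 39 [417.  191.  130.4]
handle 43 [416.1 104.  131. ]
```

Request:
{"name": "send_rows", "arguments": {"deltas": [{"x":-0.0005,"y":0.006,"z":0,"rx":0,"ry":0,"rz":0,"claw":0.0876},{"x":-0.0014,"y":0.014,"z":0,"rx":0,"ry":0,"rz":0,"claw":0.0876},{"x":-0.0024,"y":0.024,"z":0,"rx":0,"ry":0,"rz":0,"claw":0.0876},{"x":-0.0034,"y":0.034,"z":0,"rx":0,"ry":0,"rz":0,"claw":0.0876},{"x":-0.0046,"y":0.044,"z":0,"rx":0,"ry":0,"rz":0,"claw":0.0876},{"x":-0.0057,"y":0.054,"z":0,"rx":0,"ry":0,"rz":0,"claw":0.0876},{"x":-0.0068,"y":0.064,"z":0,"rx":0,"ry":0,"rz":0,"claw":0.0876},{"x":-0.008,"y":0.074,"z":0,"rx":0,"ry":0,"rz":0,"claw":0.0876}]}}

```text
time: 34.6
ee_pos: [463.1, 118.1, 14.1]
tool_rot: [-3.139, 0.348, -1.57]
contact_force: [2.0, -13.8, 8.3]
grip_width: 87.6
grasp_force: 6.9
```

Request:
{"name": "send_rows", "arguments": {"deltas": [{"x":-0.0006,"y":0.006,"z":0,"rx":0,"ry":0,"rz":0,"claw":0.0876},{"x":-0.0015,"y":0.014,"z":0,"rx":0,"ry":0,"rz":0,"claw":0.0876},{"x":-0.0024,"y":0.022,"z":0,"rx":0,"ry":0,"rz":0,"claw":0.0876},{"x":-0.0032,"y":0.03,"z":0,"rx":0,"ry":0,"rz":0,"claw":0.0876},{"x":-0.0036,"y":0.034,"z":0,"rx":0,"ry":0,"rz":0,"claw":0.0876},{"x":-0.0036,"y":0.034,"z":0,"rx":0,"ry":0,"rz":0,"claw":0.0876}]}}

```text
time: 35.2
ee_pos: [459.1, 152.8, 14.1]
tool_rot: [-3.139, 0.349, -1.57]
contact_force: [2.0, -8.5, 6.4]
grip_width: 87.1
grasp_force: 4.2
```

```bash
python3 edge.py e2
```

```text
35.2 [459.1 152.8  14.1] [ 2.  -8.5  6.4]
top x- 55 x mid 357.5502214587494 slope 0.501
top x+ 68 x mid 565.8313027331236 slope 0.014
handle 28 [408.4 314.7 132. ]
side x- 142 x mid 350.39064457625307 slope 0.074
handle 33 [405.8 298.9 130.5]
handle 34 [404.4 210.  131.2]
```

Request:
{"name": "send_rows", "arguments": {"deltas": [{"x":-0.0006,"y":0.004,"z":0,"rx":0,"ry":0,"rz":0,"claw":0.0876},{"x":-0.0012,"y":0.008,"z":0,"rx":0,"ry":0,"rz":0,"claw":0.0876},{"x":-0.0016,"y":0.011,"z":0,"rx":0,"ry":0,"rz":0,"claw":0.0876},{"x":-0.002,"y":0.014,"z":0,"rx":0,"ry":0,"rz":0,"claw":0.0876},{"x":-0.002,"y":0.016,"z":0,"rx":0,"ry":0,"rz":0,"claw":0.0876},{"x":-0.002,"y":0.016,"z":0,"rx":0,"ry":0,"rz":0,"claw":0.0876}]}}

```text
time: 35.9
ee_pos: [457.0, 168.1, 14.0]
tool_rot: [-3.14, 0.348, -1.57]
contact_force: [1.6, -12.1, 8.9]
grip_width: 87.8
grasp_force: 5.9
```

Request:
{"name": "send_rows", "arguments": {"deltas": [{"x":0,"y":0.002,"z":0,"rx":0,"ry":0,"rz":0,"claw":0.0876},{"x":0,"y":0.003,"z":0,"rx":0,"ry":0,"rz":0,"claw":0.0876},{"x":0,"y":0.003,"z":0,"rx":0,"ry":0,"rz":0,"claw":0.0876}]}}

```text
time: 36.2
ee_pos: [456.9, 170.8, 14.0]
tool_rot: [-3.14, 0.348, -1.57]
contact_force: [1.5, -13.3, 9.5]
grip_width: 87.4
grasp_force: 6.8
```

Request:
{"name": "send_rows", "arguments": {"deltas": [{"x":0,"y":0.002,"z":0,"rx":0,"ry":0,"rz":0,"claw":0.0876},{"x":0,"y":0.002,"z":0,"rx":0,"ry":0,"rz":0,"claw":0.0876}]}}

```text
time: 36.4
ee_pos: [456.8, 172.1, 14.0]
tool_rot: [-3.14, 0.347, -1.57]
contact_force: [1.8, -17.6, 12.0]
grip_width: 87.6
grasp_force: 9.1
```

Request:
{"name": "send_rows", "arguments": {"deltas": [{"x":0,"y":0.002,"z":0,"rx":0,"ry":0,"rz":0,"claw":0.0876},{"x":0,"y":0.002,"z":0,"rx":0,"ry":0,"rz":0,"claw":0.0876}]}}

```text
time: 36.6
ee_pos: [456.9, 172.3, 14.0]
tool_rot: [-3.14, 0.345, -1.569]
contact_force: [1.4, -29.1, 16.7]
grip_width: 87.7
grasp_force: 14.4
```

Request:
{"name": "send_rows", "arguments": {"deltas": [{"x":0,"y":0.002,"z":0,"rx":0,"ry":0,"rz":0,"claw":0.0876},{"x":0,"y":0.002,"z":0,"rx":0,"ry":0,"rz":0,"claw":0.0876}]}}

```text
time: 36.8
ee_pos: [456.9, 172.5, 13.9]
tool_rot: [-3.14, 0.343, -1.569]
contact_force: [2.2, -39.4, 21.6]
grip_width: 87.6
grasp_force: 19.6
```

```bash
python3 edge.py e3
```

```text
36.8 [456.9 172.5  13.9] [  2.2 -39.4  21.6]
top x+ 100 x mid 561.8441685763771 slope 0.007
handle 19 [406.1 336.9 131. ]
side x- 117 x mid 347.14529771495097 slope 0.042
handle 32 [402.1 319.  130. ]
handle 36 [402.5 230.3 130.5]
```

The tray stopped against the hood at the predicted y, so I'll back off and look.

Request:
{"name": "send_rows", "arguments": {"deltas": [{"x":0,"y":-0.006,"z":0,"rx":0,"ry":0,"rz":0,"claw":0.0876},{"x":0,"y":-0.02,"z":0,"rx":0,"ry":0,"rz":0,"claw":0.0876},{"x":0,"y":-0.05,"z":0,"rx":0,"ry":0,"rz":0,"claw":0.0876},{"x":0,"y":-0.08,"z":0.02,"rx":0,"ry":0,"rz":0,"claw":0.0876},{"x":0,"y":-0.09,"z":0.06,"rx":-0.09,"ry":0,"rz":0,"claw":0.0876},{"x":0,"y":-0.09,"z":0.105,"rx":-0.18,"ry":0,"rz":0,"claw":0.0876},{"x":0,"y":-0.09,"z":0.15,"rx":-0.27,"ry":0,"rz":0,"claw":0.0876},{"x":0,"y":-0.09,"z":0.195,"rx":-0.35,"ry":0,"rz":0,"claw":0.0876}]}}

```text
time: 37.7
ee_pos: [455.6, 87.9, 210.8]
tool_rot: [-3.14, -0.004, -1.572]
contact_force: [1.3, 0.4, -1.2]
grip_width: 87.6
grasp_force: 0.0
```

Request:
{"name": "send_rows", "arguments": {"deltas": [{"x":0,"y":0,"z":0.045,"rx":0,"ry":0,"rz":0.14,"claw":0.06},{"x":0,"y":0,"z":0.09,"rx":0,"ry":0,"rz":0.28,"claw":0.06},{"x":0,"y":0,"z":0.135,"rx":0,"ry":0,"rz":0.42,"claw":0.06},{"x":0,"y":0.03,"z":0.16,"rx":0,"ry":0,"rz":0.56,"claw":0.06},{"x":-0.01,"y":0.07,"z":0.16,"rx":0,"ry":0,"rz":0.7,"claw":0.06},{"x":-0.02,"y":0.11,"z":0.16,"rx":0,"ry":0,"rz":0.84,"claw":0.06},{"x":-0.029,"y":0.15,"z":0.16,"rx":0,"ry":0,"rz":0.98,"claw":0.06},{"x":-0.029,"y":0.19,"z":0.16,"rx":0,"ry":0,"rz":1.12,"claw":0.06}]}}

```text
time: 38.5
ee_pos: [425.8, 280.0, 368.8]
tool_rot: [-3.141, 0.001, -0.444]
contact_force: [0.6, 0.0, 0.7]
grip_width: 59.5
grasp_force: 0.0
```

Request:
{"name": "send_rows", "arguments": {"deltas": [{"x":0,"y":0.01,"z":0,"rx":0,"ry":0,"rz":0.14,"claw":0.02},{"x":0,"y":0.01,"z":0,"rx":0,"ry":0,"rz":0.28,"claw":0.02},{"x":0,"y":0.01,"z":0,"rx":0,"ry":0,"rz":0.42,"claw":0.02},{"x":0,"y":0.01,"z":0,"rx":0,"ry":0,"rz":0.451,"claw":0.02},{"x":0,"y":0.01,"z":0,"rx":0,"ry":0,"rz":0.451,"claw":0.02},{"x":0,"y":0.01,"z":0,"rx":0,"ry":0,"rz":0.451,"claw":0.02}]}}

```text
time: 39.1
ee_pos: [426.9, 288.7, 368.2]
tool_rot: [3.141, 0.001, -0.001]
contact_force: [0.0, 0.1, 0.4]
grip_width: 21.6
grasp_force: 0.0
```

```bash
python3 - <<'E'
from h import *
d=grab("wrist","w17");o=r.get_obs();print(o["time"],o["ee_pos"],o["tool_rot"])
E
python3 m2.py w17.npz
python3 - <<'E'
from h import *
d=dict(np.load("w17.npz"));C=cloud(d);C[255:]=np.nan;x,y,z=C[...,0],C[...,1],C[...,2]
w=(abs(z-26)<3)&(x>340)&(x<590)
P=C[w&(x>560)];print("x+",len(P),np.percentile(P[:,0],[2,50,98]),np.polyfit(P[:,1],P[:,0],1))
P=C[w&(y>360)&(y<390)];print("y+",len(P),np.percentile(P[:,1],[2,50,98]))
P=C[w&(y>170)&(y<195)&(x<560)];print("y-",len(P),np.percentile(P[:,1],[2,50,98]),np.polyfit(P[:,0],P[:,1],1))
E
```

```text
39.15 [426.93206063 288.74766422 368.28380427] [ 3.14129515e+00  5.95635399e-04 -1.08932261e-03]
front 5800 yaw 0.0064976567090249595 y at 463 380.43641192201784 381.0745646512611
top x [406.3 495.4 571. ] ymin 379.9579884421709
450 379.04125461346115
500 378.9856632239039
550 379.56197202112617
 y 400 xmax 571.2260183650988
 y 420 xmax 571.8010900967965
 y 440 xmax 571.965531036617
 y 480 xmax 570.8398939196824
green 1699 ((565.5029296875, 260.8929443359375), (68.33990478515625, 21.6312198638916), 15.358036994934082) [565.9 261.3 173.8]
yellow 626 ((632.75390625, 3.66693115234375), (14.146401405334473, 47.75379180908203), 1.1183586120605469) [632.8   2.2 173.6]
rim x [347.5 565.7] y [181.7 366.8]
x+ 564 [560.42177453 563.08509727 565.83958822] [3.78906330e-03 5.61874574e+02]
y+ 1106 [362.9845132  376.74863333 381.65778496]
y- 959 [181.62160698 186.03629623 191.31301075] [-5.65340159e-03  1.88681122e+02]
```

View pics/w17.png

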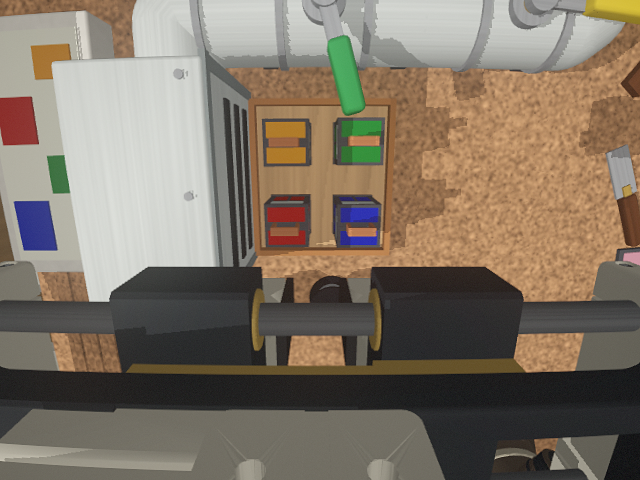

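The picture shows the tray against the hood (left wall at column 255), with four upright lanterns in it. Green's handle is at (345,75) and yellow is top right. Tray centre is x ≈ 456.5 against 457.3. It is skewed about 0.01 rad, open at the +x end, so I'll nudge it square with the +x finger.

Request:
{"name": "send_rows", "arguments": {"deltas": [{"x":0.01,"y":-0.03,"z":0,"rx":0,"ry":0,"rz":-0.14,"claw":0.0876},{"x":0.02,"y":-0.07,"z":0,"rx":0,"ry":0,"rz":-0.28,"claw":0.0876},{"x":0.03,"y":-0.11,"z":0,"rx":0,"ry":0,"rz":-0.42,"claw":0.0876},{"x":0.04,"y":-0.15,"z":0,"rx":0,"ry":0,"rz":-0.56,"claw":0.0876},{"x":0.05,"y":-0.19,"z":-0.01,"rx":0,"ry":0,"rz":-0.7,"claw":0.0876},{"x":0.056,"y":-0.2,"z":-0.05,"rx":0,"ry":0,"rz":-0.84,"claw":0.0876},{"x":0.056,"y":-0.2,"z":-0.09,"rx":0,"ry":0,"rz":-0.98,"claw":0.0876},{"x":0.056,"y":-0.2,"z":-0.13,"rx":0,"ry":0,"rz":-1.12,"claw":0.0876}]}}

```text
time: 39.95
ee_pos: [483.0, 88.1, 237.4]
tool_rot: [-3.141, 0.0, -1.128]
contact_force: [-0.5, 0.7, -0.3]
grip_width: 78.9
grasp_force: 0.0
```

Request:
{"name": "send_rows", "arguments": {"deltas": [{"x":0,"y":0,"z":-0.01,"rx":0,"ry":0,"rz":-0.14,"claw":0.0876},{"x":0,"y":0,"z":-0.02,"rx":0,"ry":0,"rz":-0.28,"claw":0.0876},{"x":0,"y":0,"z":-0.03,"rx":0,"ry":0,"rz":-0.4,"claw":0.0876},{"x":0,"y":0,"z":-0.03,"rx":0,"ry":0,"rz":-0.4,"claw":0.0876}]}}

```text
time: 40.35
ee_pos: [482.1, 88.5, 207.2]
tool_rot: [3.139, -0.001, -1.523]
contact_force: [-0.0, 0.6, -0.0]
grip_width: 87.6
grasp_force: 0.0
```

Request:
{"name": "send_rows", "arguments": {"deltas": [{"x":0,"y":0,"z":-0.03,"rx":0.09,"ry":0,"rz":0,"claw":0.0876},{"x":0,"y":0,"z":-0.07,"rx":0.18,"ry":0,"rz":0,"claw":0.0876},{"x":0,"y":0,"z":-0.115,"rx":0.27,"ry":0,"rz":0,"claw":0.0876},{"x":0,"y":0,"z":-0.155,"rx":0.35,"ry":0,"rz":0,"claw":0.0876},{"x":0,"y":0,"z":-0.185,"rx":0.35,"ry":0,"rz":0,"claw":0.0876},{"x":0,"y":0,"z":-0.194,"rx":0.35,"ry":0,"rz":0,"claw":0.0876},{"x":0,"y":0,"z":-0.194,"rx":0.35,"ry":0,"rz":0,"claw":0.0876}]}}

```text
time: 41.05
ee_pos: [482.8, 88.8, 13.9]
tool_rot: [-3.125, 0.349, -1.515]
contact_force: [0.1, -0.9, -0.7]
grip_width: 87.2
grasp_force: 0.0
```

Request:
{"name": "send_rows", "arguments": {"deltas": [{"x":0,"y":0.03,"z":0,"rx":0,"ry":0,"rz":0,"claw":0.0876},{"x":0,"y":0.055,"z":0,"rx":0,"ry":0,"rz":0,"claw":0.0876},{"x":0,"y":0.07,"z":0,"rx":0,"ry":0,"rz":0,"claw":0.0876},{"x":0,"y":0.076,"z":0,"rx":0,"ry":0,"rz":0,"claw":0.0876},{"x":0,"y":0.078,"z":0,"rx":0,"ry":0,"rz":0,"claw":0.0876},{"x":0,"y":0.08,"z":0,"rx":0,"ry":0,"rz":0,"claw":0.0876}]}}

```text
time: 41.65
ee_pos: [483.3, 169.3, 15.5]
tool_rot: [-3.121, 0.35, -1.515]
contact_force: [-0.0, -2.2, 1.0]
grip_width: 88.2
grasp_force: 1.2
```

Request:
{"name": "send_rows", "arguments": {"deltas": [{"x":0,"y":0.001,"z":0,"rx":0,"ry":0,"rz":0,"claw":0.0876},{"x":0,"y":0.002,"z":0,"rx":0,"ry":0,"rz":0,"claw":0.0876},{"x":0,"y":0.003,"z":0,"rx":0,"ry":0,"rz":0,"claw":0.0876}]}}

```text
time: 41.95
ee_pos: [483.5, 170.1, 14.7]
tool_rot: [-3.122, 0.348, -1.517]
contact_force: [-0.6, -14.3, 8.1]
grip_width: 87.9
grasp_force: 7.1
```

Request:
{"name": "send_rows", "arguments": {"deltas": [{"x":0,"y":0.001,"z":0,"rx":0,"ry":0,"rz":0,"claw":0.0876},{"x":0,"y":0.002,"z":0,"rx":0,"ry":0,"rz":0,"claw":0.0876}]}}

```text
time: 42.15
ee_pos: [483.4, 170.3, 14.7]
tool_rot: [-3.123, 0.346, -1.518]
contact_force: [-1.6, -23.7, 14.1]
grip_width: 87.2
grasp_force: 11.8
```

Request:
{"name": "send_rows", "arguments": {"deltas": [{"x":0,"y":0.001,"z":0,"rx":0,"ry":0,"rz":0,"claw":0.0876},{"x":0,"y":0.001,"z":0,"rx":0,"ry":0,"rz":0,"claw":0.0876}]}}

```text
time: 42.35
ee_pos: [483.4, 170.4, 14.7]
tool_rot: [-3.123, 0.345, -1.518]
contact_force: [-1.4, -24.6, 13.1]
grip_width: 87.7
grasp_force: 12.3
```

The wall is flush there too: stiff contact after half a millimetre. Back off and go for the green handle, straddling the grip at (565.5,261) with hinge (642.4,282.5).

Request:
{"name": "send_rows", "arguments": {"deltas": [{"x":0,"y":-0.006,"z":0,"rx":0,"ry":0,"rz":0,"claw":0.0876},{"x":0,"y":-0.02,"z":0,"rx":0,"ry":0,"rz":0,"claw":0.0876},{"x":0,"y":-0.05,"z":0,"rx":0,"ry":0,"rz":0,"claw":0.0876},{"x":0,"y":-0.08,"z":0.02,"rx":0,"ry":0,"rz":0,"claw":0.0876},{"x":0,"y":-0.09,"z":0.06,"rx":-0.09,"ry":0,"rz":0,"claw":0.0876},{"x":0,"y":-0.09,"z":0.105,"rx":-0.18,"ry":0,"rz":0,"claw":0.0876},{"x":0,"y":-0.09,"z":0.15,"rx":-0.27,"ry":0,"rz":0,"claw":0.0876},{"x":0,"y":-0.09,"z":0.195,"rx":-0.35,"ry":0,"rz":0,"claw":0.0876}]}}

```text
time: 43.15
ee_pos: [482.8, 83.8, 211.8]
tool_rot: [-3.14, -0.004, -1.521]
contact_force: [1.7, 0.7, -0.9]
grip_width: 87.6
grasp_force: 0.0
```

Request:
{"name": "send_rows", "arguments": {"deltas": [{"x":0,"y":0,"z":0.04,"rx":0,"ry":0,"rz":-0.14,"claw":0.05},{"x":0,"y":0.01,"z":0.06,"rx":0,"ry":0,"rz":-0.28,"claw":0.05},{"x":0.01,"y":0.04,"z":0.06,"rx":0,"ry":0,"rz":-0.42,"claw":0.05},{"x":0.03,"y":0.07,"z":0.06,"rx":0,"ry":0,"rz":-0.56,"claw":0.05},{"x":0.05,"y":0.1,"z":0.06,"rx":0,"ry":0,"rz":-0.7,"claw":0.05},{"x":0.07,"y":0.135,"z":0.06,"rx":0,"ry":0,"rz":-0.84,"claw":0.05},{"x":0.0825,"y":0.17,"z":0.06,"rx":0,"ry":0,"rz":-0.98,"claw":0.05},{"x":0.0825,"y":0.176,"z":0.06,"rx":0,"ry":0,"rz":-1.12,"claw":0.05}]}}

```text
time: 43.95
ee_pos: [566.6, 263.3, 267.6]
tool_rot: [-3.141, -0.002, -2.644]
contact_force: [0.4, -0.9, -0.2]
grip_width: 50.0
grasp_force: 0.0
```

Request:
{"name": "send_rows", "arguments": {"deltas": [{"x":0,"y":0,"z":0,"rx":0,"ry":0,"rz":-0.12,"claw":0.05},{"x":0,"y":0,"z":0,"rx":0,"ry":0,"rz":-0.23,"claw":0.05},{"x":0,"y":0,"z":-0.03,"rx":0,"ry":0,"rz":-0.23,"claw":0.05},{"x":0,"y":0,"z":-0.05,"rx":0,"ry":0,"rz":-0.23,"claw":0.05},{"x":0,"y":0,"z":-0.05,"rx":0,"ry":0,"rz":-0.23,"claw":0.05}]}}

```text
time: 44.45
ee_pos: [563.9, 259.4, 216.0]
tool_rot: [-3.14, -0.006, -2.871]
contact_force: [-0.6, 0.0, 1.0]
grip_width: 49.9
grasp_force: 0.0
```

```bash
python3 edge.py e4 | head -3
python3 - <<'E'
from h import *
np.set_printoptions(precision=1,suppress=True)
d=grab("wrist","w18");o=r.get_obs();print(o["time"],o["ee_pos"],o["tool_rot"],o["qpos"])
C=cloud(d);P=C[mask(d,(55,120,60),(85,255,255))&(abs(C[...,2]-172)<6)];print(len(P));print(rect(P) if len(P)>5 else "")
E
```

```text
44.45 [563.9 259.4 216. ] [-0.6  0.   1. ]
top x- 77 x mid 351.71876096326014 slope -0.003
top x+ 28 x mid 561.049266414283 slope -0.003
44.6 [566.1 260.8 220.5] [-3.1  0.  -2.9] [ 0.7  0.3 -0.1  0.  -1.2 -2. ]
3165
((561.148681640625, 259.3133544921875), (60.343074798583984, 21.025522232055664), 15.403379440307617)
```

Request:
{"name": "send_rows", "arguments": {"deltas": [{"x":0,"y":0,"z":-0.03,"rx":0,"ry":0,"rz":0,"claw":0.05},{"x":0,"y":0,"z":-0.055,"rx":0,"ry":0,"rz":0,"claw":0.05},{"x":0,"y":0,"z":-0.067,"rx":0,"ry":0,"rz":0,"claw":0.05},{"x":0,"y":0,"z":-0.067,"rx":0,"ry":0,"rz":0,"claw":0.05},{"x":0,"y":0,"z":-0.067,"rx":0,"ry":0,"rz":0,"claw":0.03},{"x":0,"y":0,"z":-0.067,"rx":0,"ry":0,"rz":0,"claw":0.03}], "squeeze": 10}}

```text
time: 45.2
ee_pos: [566.3, 261.6, 154.2]
tool_rot: [3.141, 0.002, -2.87]
contact_force: [0.3, -0.2, 0.1]
grip_width: 39.2
grasp_force: 0.0
```

Request:
{"name": "send_rows", "arguments": {"deltas": [{"x":0.0017,"y":-0.0058,"z":0,"rx":0,"ry":0,"rz":0.079,"claw":0.03},{"x":0.0044,"y":-0.0122,"z":0,"rx":0,"ry":0,"rz":0.166,"claw":0.03},{"x":0.0076,"y":-0.0184,"z":0,"rx":0,"ry":0,"rz":0.253,"claw":0.03},{"x":0.0114,"y":-0.0243,"z":0,"rx":0,"ry":0,"rz":0.34,"claw":0.03},{"x":0.0156,"y":-0.0298,"z":0,"rx":0,"ry":0,"rz":0.428,"claw":0.03},{"x":0.0203,"y":-0.035,"z":0,"rx":0,"ry":0,"rz":0.515,"claw":0.03},{"x":0.0255,"y":-0.0397,"z":0,"rx":0,"ry":0,"rz":0.602,"claw":0.03},{"x":0.031,"y":-0.0439,"z":0,"rx":0,"ry":0,"rz":0.69,"claw":0.03}]}}

```text
time: 46.0
ee_pos: [596.4, 217.2, 153.7]
tool_rot: [3.141, 0.001, -2.176]
contact_force: [-2.4, 0.7, -0.0]
grip_width: 29.8
grasp_force: 1.2
```

Request:
{"name": "send_rows", "arguments": {"deltas": [{"x":0.0059,"y":-0.0038,"z":0,"rx":0,"ry":0,"rz":0.087,"claw":0.03},{"x":0.0121,"y":-0.007,"z":0,"rx":0,"ry":0,"rz":0.1745,"claw":0.03},{"x":0.0185,"y":-0.0097,"z":0,"rx":0,"ry":0,"rz":0.262,"claw":0.03},{"x":0.0252,"y":-0.0118,"z":0,"rx":0,"ry":0,"rz":0.349,"claw":0.03},{"x":0.032,"y":-0.0133,"z":0,"rx":0,"ry":0,"rz":0.436,"claw":0.03},{"x":0.0389,"y":-0.0142,"z":0,"rx":0,"ry":0,"rz":0.524,"claw":0.03},{"x":0.0459,"y":-0.0145,"z":0,"rx":0,"ry":0,"rz":0.611,"claw":0.03},{"x":0.0485,"y":-0.0145,"z":0,"rx":0,"ry":0,"rz":0.611,"claw":0.03}]}}

```text
time: 46.8
ee_pos: [645.3, 202.3, 153.4]
tool_rot: [-3.141, -0.0, -1.568]
contact_force: [-2.2, -1.8, 1.1]
grip_width: 30.4
grasp_force: 1.0
```

Request:
{"name": "send_rows", "arguments": {"deltas": [{"x":0.001,"y":0,"z":0,"rx":0,"ry":0,"rz":0,"claw":0.03},{"x":0.002,"y":0,"z":0,"rx":0,"ry":0,"rz":0,"claw":0.03},{"x":0.002,"y":0,"z":0,"rx":0,"ry":0,"rz":0,"claw":0.03}]}}

```text
time: 47.1
ee_pos: [647.0, 202.8, 152.8]
tool_rot: [-3.141, 0.0, -1.57]
contact_force: [-0.7, -1.1, 0.2]
grip_width: 30.2
grasp_force: 0.7
```

Request:
{"name": "send_rows", "arguments": {"deltas": [{"x":0.001,"y":0,"z":0,"rx":0,"ry":0,"rz":0,"claw":0.03},{"x":0.002,"y":0,"z":0,"rx":0,"ry":0,"rz":0,"claw":0.03},{"x":0.002,"y":0,"z":0,"rx":0,"ry":0,"rz":0,"claw":0.03}]}}

```text
time: 47.4
ee_pos: [647.6, 202.7, 152.6]
tool_rot: [3.139, -0.0, -1.569]
contact_force: [-6.7, 0.2, 5.7]
grip_width: 30.0
grasp_force: 4.0
```

Request:
{"name": "send_rows", "arguments": {"deltas": [{"x":0.0015,"y":0,"z":0,"rx":0,"ry":0,"rz":0,"claw":0.03},{"x":0.0015,"y":0,"z":0,"rx":0,"ry":0,"rz":0,"claw":0.03}]}}

```text
time: 47.6
ee_pos: [647.7, 202.7, 152.5]
tool_rot: [3.137, -0.001, -1.569]
contact_force: [-13.4, 1.0, 9.3]
grip_width: 29.9
grasp_force: 6.8
```

Request:
{"name": "send_rows", "arguments": {"deltas": [{"x":-0.004,"y":0,"z":0,"rx":0,"ry":0,"rz":0,"claw":0.05},{"x":-0.006,"y":0,"z":0,"rx":0,"ry":0,"rz":0,"claw":0.05},{"x":-0.006,"y":0,"z":0,"rx":0,"ry":0,"rz":0,"claw":0.05},{"x":-0.006,"y":0,"z":0.02,"rx":0,"ry":0,"rz":0,"claw":0.05},{"x":-0.006,"y":0,"z":0.06,"rx":0,"ry":0,"rz":0,"claw":0.05},{"x":-0.006,"y":0,"z":0.1,"rx":0,"ry":0,"rz":0,"claw":0.05}]}}

```text
time: 48.2
ee_pos: [644.5, 202.4, 252.9]
tool_rot: [3.141, -0.001, -1.569]
contact_force: [0.7, 0.4, 0.9]
grip_width: 50.2
grasp_force: 0.0
```

```bash
cat > g.py <<'E'
from h import *
import sys
np.set_printoptions(precision=1,suppress=True)
o=r.get_obs();print(o["time"],o["ee_pos"],o["tool_rot"],o["qpos"])
for n in("top","side","wrist"):
    d=grab(n,sys.argv[1]+n);C=cloud(d);z=C[...,2];x=C[...,0]
    for l,lo,hi in(("green",(55,120,60),(85,255,255)),("yellow",(22,150,120),(32,255,255))):
        P=C[mask(d,lo,hi)&(abs(z-172)<(9 if n!="wrist" else 5))&(x>480)&(C[...,1]>-120)]
        if len(P)>10: print(n,l,len(P),rect(P))
E
python3 g.py g1
```

```text
48.2 [644.5 202.4 252.9] [ 3.1 -0.  -1.6] [ 0.6  0.3  0.1  0.  -1.3 -0.6]
top green 32 ((641.6851196289062, 177.41549682617188), (14.078312873840332, 15.870800018310547), 89.71940612792969)
top yellow 132 ((636.4517822265625, -6.389177322387695), (61.295372009277344, 18.061017990112305), 86.90316772460938)
side green 117 ((639.6498413085938, 198.22439575195312), (22.038768768310547, 69.0267105102539), 1.296634316444397)
side yellow 169 ((634.493408203125, -12.483959197998047), (70.47598266601562, 22.176435470581055), 87.68846130371094)
wrist green 2411 ((643.4149780273438, 201.78518676757812), (20.43463706970215, 66.49593353271484), 1.0339984893798828)
```

Green is at its stop, in line with the duct. On to yellow.

Request:
{"name": "send_rows", "arguments": {"deltas": [{"x":0,"y":-0.04,"z":0,"rx":0,"ry":0,"rz":0,"claw":0.05},{"x":0,"y":-0.085,"z":0,"rx":0,"ry":0,"rz":0,"claw":0.05},{"x":0,"y":-0.13,"z":0,"rx":0,"ry":0,"rz":0,"claw":0.05},{"x":-0.002,"y":-0.175,"z":-0.02,"rx":0,"ry":0,"rz":0,"claw":0.05},{"x":-0.0035,"y":-0.205,"z":-0.03,"rx":0,"ry":0,"rz":0,"claw":0.05},{"x":-0.0035,"y":-0.2116,"z":-0.03,"rx":0,"ry":0,"rz":0,"claw":0.05},{"x":-0.0035,"y":-0.2116,"z":-0.03,"rx":0,"ry":0,"rz":0,"claw":0.05}]}}

```text
time: 49.05
ee_pos: [640.7, -10.2, 221.5]
tool_rot: [3.14, -0.0, -1.571]
contact_force: [-0.8, 0.6, -0.9]
grip_width: 50.3
grasp_force: 0.0
```

```bash
python3 g.py g2
```

```text
49.05 [640.7 -10.2 221.5] [ 3.1 -0.  -1.6] [ 0.3  0.3 -0.1  0.  -1.2 -0.3]
top yellow 31 ((644.1795043945312, -4.728704452514648), (8.474100112915039, 35.74040985107422), 0.009211158379912376)
side green 59 ((633.0997924804688, 194.50299072265625), (10.876998901367188, 67.78668975830078), 3.475493907928467)
side yellow 169 ((634.4471435546875, -12.020370483398438), (72.21469116210938, 23.450462341308594), 87.29734802246094)
wrist yellow 3181 ((637.9332885742188, -11.902122497558594), (62.72085952758789, 21.13148307800293), 86.00923156738281)
```

Request:
{"name": "send_rows", "arguments": {"deltas": [{"x":-0.003,"y":0.0005,"z":0,"rx":0,"ry":0,"rz":-0.065,"claw":0.05},{"x":-0.003,"y":0.0005,"z":-0.03,"rx":0,"ry":0,"rz":-0.065,"claw":0.05},{"x":-0.003,"y":0.0005,"z":-0.058,"rx":0,"ry":0,"rz":-0.065,"claw":0.05},{"x":-0.003,"y":0.0005,"z":-0.07,"rx":0,"ry":0,"rz":-0.065,"claw":0.05},{"x":-0.003,"y":0.0005,"z":-0.07,"rx":0,"ry":0,"rz":-0.065,"claw":0.05},{"x":-0.003,"y":0.0005,"z":-0.07,"rx":0,"ry":0,"rz":-0.065,"claw":0.03},{"x":-0.003,"y":0.0005,"z":-0.07,"rx":0,"ry":0,"rz":-0.065,"claw":0.03}]}}

```text
time: 49.9
ee_pos: [639.0, -8.0, 154.1]
tool_rot: [-3.139, 0.0, -1.633]
contact_force: [1.0, 0.4, 0.5]
grip_width: 39.2
grasp_force: 0.0
```

Request:
{"name": "send_rows", "arguments": {"deltas": [{"x":-0.0082,"y":0.001,"z":0,"rx":0,"ry":0,"rz":-0.11,"claw":0.03},{"x":-0.015,"y":0.0025,"z":0,"rx":0,"ry":0,"rz":-0.197,"claw":0.03},{"x":-0.0217,"y":0.0046,"z":0,"rx":0,"ry":0,"rz":-0.284,"claw":0.03},{"x":-0.0281,"y":0.0073,"z":0,"rx":0,"ry":0,"rz":-0.371,"claw":0.03},{"x":-0.0343,"y":0.0105,"z":0,"rx":0,"ry":0,"rz":-0.459,"claw":0.03},{"x":-0.0402,"y":0.0143,"z":0,"rx":0,"ry":0,"rz":-0.546,"claw":0.03},{"x":-0.0457,"y":0.0185,"z":0,"rx":0,"ry":0,"rz":-0.633,"claw":0.03},{"x":-0.0509,"y":0.0232,"z":0,"rx":0,"ry":0,"rz":-0.72,"claw":0.03}]}}

```text
time: 50.7
ee_pos: [587.8, 14.6, 154.1]
tool_rot: [-3.14, 0.002, -2.358]
contact_force: [1.0, -1.3, 0.1]
grip_width: 30.3
grasp_force: 1.1
```

Request:
{"name": "send_rows", "arguments": {"deltas": [{"x":-0.0047,"y":0.0052,"z":0,"rx":0,"ry":0,"rz":-0.087,"claw":0.03},{"x":-0.0089,"y":0.0107,"z":0,"rx":0,"ry":0,"rz":-0.175,"claw":0.03},{"x":-0.0127,"y":0.0166,"z":0,"rx":0,"ry":0,"rz":-0.262,"claw":0.03},{"x":-0.0159,"y":0.0228,"z":0,"rx":0,"ry":0,"rz":-0.349,"claw":0.03},{"x":-0.0186,"y":0.0292,"z":0,"rx":0,"ry":0,"rz":-0.436,"claw":0.03},{"x":-0.0207,"y":0.0359,"z":0,"rx":0,"ry":0,"rz":-0.524,"claw":0.03},{"x":-0.0222,"y":0.0427,"z":0,"rx":0,"ry":0,"rz":-0.611,"claw":0.03},{"x":-0.0231,"y":0.0496,"z":0,"rx":0,"ry":0,"rz":-0.698,"claw":0.03}]}}

```text
time: 51.5
ee_pos: [564.4, 64.3, 154.0]
tool_rot: [-3.142, 0.002, -3.055]
contact_force: [-0.2, -2.4, 0.2]
grip_width: 30.0
grasp_force: 1.1
```

Request:
{"name": "send_rows", "arguments": {"deltas": [{"x":-0.0003,"y":0.005,"z":0,"rx":0,"ry":0,"rz":-0.087,"claw":0.03},{"x":-0.0003,"y":0.008,"z":0,"rx":0,"ry":0,"rz":-0.087,"claw":0.03},{"x":-0.0003,"y":0.01,"z":0,"rx":0,"ry":0,"rz":-0.087,"claw":0.03},{"x":-0.0003,"y":0.01,"z":0,"rx":0,"ry":0,"rz":-0.087,"claw":0.03}]}}

```text
time: 51.9
ee_pos: [564.0, 74.6, 153.0]
tool_rot: [3.141, 0.001, -3.137]
contact_force: [1.1, 0.0, -0.2]
grip_width: 30.4
grasp_force: 0.1
```

Request:
{"name": "send_rows", "arguments": {"deltas": [{"x":0,"y":0.0015,"z":0,"rx":0,"ry":0,"rz":0,"claw":0.03},{"x":0,"y":0.002,"z":0,"rx":0,"ry":0,"rz":0,"claw":0.03}]}}

```text
time: 52.1
ee_pos: [563.9, 75.1, 152.9]
tool_rot: [-3.14, 0.0, -3.138]
contact_force: [0.8, -8.7, 2.2]
grip_width: 29.9
grasp_force: 4.4
```

Request:
{"name": "send_rows", "arguments": {"deltas": [{"x":0,"y":0.0015,"z":0,"rx":0,"ry":0,"rz":0,"claw":0.03},{"x":0,"y":0.0015,"z":0,"rx":0,"ry":0,"rz":0,"claw":0.03}]}}

```text
time: 52.3
ee_pos: [563.9, 75.2, 152.9]
tool_rot: [-3.138, -0.0, -3.138]
contact_force: [3.0, -13.0, 2.5]
grip_width: 30.2
grasp_force: 6.6
```

Request:
{"name": "send_rows", "arguments": {"deltas": [{"x":0,"y":-0.004,"z":0,"rx":0,"ry":0,"rz":0,"claw":0.05},{"x":0,"y":-0.006,"z":0,"rx":0,"ry":0,"rz":0,"claw":0.05},{"x":0,"y":-0.006,"z":0,"rx":0,"ry":0,"rz":0,"claw":0.05},{"x":0,"y":-0.006,"z":0.02,"rx":0,"ry":0,"rz":0,"claw":0.05},{"x":0,"y":-0.006,"z":0.06,"rx":0,"ry":0,"rz":0,"claw":0.05},{"x":0,"y":-0.006,"z":0.1,"rx":0,"ry":0,"rz":0,"claw":0.05},{"x":-0.02,"y":-0.006,"z":0.145,"rx":0,"ry":0,"rz":0,"claw":0.05},{"x":-0.04,"y":-0.006,"z":0.19,"rx":0,"ry":0,"rz":0,"claw":0.05}]}}

```text
time: 53.1
ee_pos: [523.1, 72.1, 343.7]
tool_rot: [3.142, -0.001, -3.139]
contact_force: [2.2, 1.2, -0.3]
grip_width: 50.3
grasp_force: 0.0
```

Request:
{"name": "send_rows", "arguments": {"deltas": [{"x":-0.02,"y":-0.04,"z":0,"rx":0,"ry":0,"rz":0,"claw":0.05},{"x":-0.04,"y":-0.085,"z":0,"rx":0,"ry":0,"rz":0,"claw":0.05},{"x":-0.06,"y":-0.13,"z":0,"rx":0,"ry":0,"rz":0,"claw":0.05},{"x":-0.06,"y":-0.17,"z":0,"rx":0,"ry":0,"rz":0,"claw":0.05},{"x":-0.06,"y":-0.21,"z":0,"rx":0,"ry":0,"rz":0,"claw":0.05},{"x":-0.06,"y":-0.21,"z":0,"rx":0,"ry":0,"rz":0,"claw":0.05}]}}

```text
time: 53.7
ee_pos: [463.2, -141.2, 342.5]
tool_rot: [-3.141, 0.0, 3.141]
contact_force: [0.5, 0.3, -0.5]
grip_width: 49.9
grasp_force: 0.0
```

```bash
python3 g.py g3
python3 - <<'E'
from h import *
np.set_printoptions(precision=1,suppress=True)
for n in("top","side"):
    d=dict(np.load("g3"+n+".npz"));C=cloud(d);x,y,z=C[...,0],C[...,1],C[...,2]
    w=(abs(z-25)<5)&mask(d,(5,60,60),(25,255,255))&(y>150)&(y<372)
    for l,a,b in(("x-",320,390),("x+",550,600)):
        P=C[w&(x>a)&(x<b)&(y>195)]
        if len(P)>20: print(n,l,len(P),np.median(P[:,0]),np.polyfit(P[:,1],P[:,0],1)[0])
    P=C[w&(y<210)&(x>360)&(x<550)];print(n,"y-",len(P),np.median(P[:,1]),np.polyfit(P[:,0],P[:,1],1)[0])
    m=(z>124)&(z<142)&(x>380)&(x<560)&(y>190)&(y<365);l=cv2.connectedComponentsWithStats(m.astype(np.uint8))
    for i in range(1,l[0]):
        if l[2][i,4]>8: print(" handle",l[2][i,4],np.median(C[l[1]==i],0))
E
```

```text
53.7 [ 463.2 -141.2  342.5] [-3.1  0.   3.1] [ 0.1 -0.  -0.2  0.  -1.4 -1.7]
top green 126 ((641.6788330078125, 201.1924591064453), (16.358386993408203, 62.04741668701172), 0.05047444999217987)
top yellow 11 ((591.0593872070312, 72.2940902709961), (10.242256164550781, 6.713074684143066), 73.82546997070312)
side yellow 161 ((559.8795776367188, 67.13040161132812), (23.896549224853516, 67.581298828125), 89.78341674804688)
top x- 122 350.2917517298404 0.01800204083891528
top x+ 103 561.8295364783094 0.000778439332795674
top y- 63 185.9317802929914 -0.00518174473143347
 handle 47 [505.8 324.4 131.7]
 handle 41 [506.7 236.9 132.2]
 handle 49 [404.5 325.9 131.7]
 handle 45 [405.6 237.7 133.2]
side x- 116 347.37496411264937 0.04510026160171602
side x+ 59 558.3190731083437 0.02285579579854717
side y- 201 181.7005358650796 0.0132847137652768
 handle 28 [502.3 321.  129.8]
 handle 27 [402.5 320.6 130.7]
 handle 31 [503.  229.3 130.9]
 handle 33 [402.3 228.8 131.2]
```

```bash
python3 -c "
import cv2,numpy as np
a=np.hstack([cv2.imread('pics/g3top.png')[130:370,0:400],cv2.imread('pics/g3side.png')[80:320,100:500]]);cv2.imwrite('pics/fin.png',a)"
```

```text
(no output)
```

View pics/fin.png

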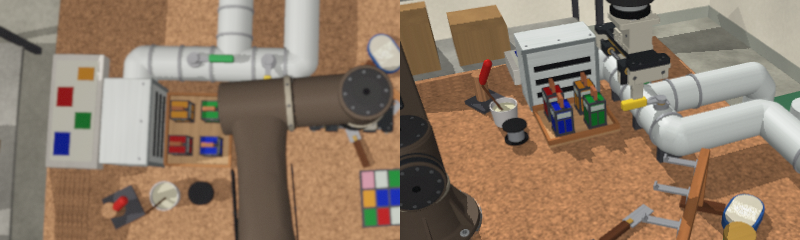

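The final view shows the tray against the hood with four upright lanterns, green in line with the duct, yellow across it, and the bystanders where they were. Handing in.

```bash
python3 -c "
from station import r
print(r.sign_off())"
```

```text
the job is handed in; nothing more can be done
None
```

The job is handed in: all four lanterns stand upright in the tray, the tray sits flush against the hood and centred to about 1 mm, the green damper is fully open, and the yellow was shut only after that.

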